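# Rock the angle gauge on the rough stud until the pointer settles on the red mark, and hold

### The job

Pick up the pendulum angle gauge, lift it clear of the bench and set the middle of its foot gently and upright on top of the rough brass stud. Then rock the gauge sideways on the stud, in the plane of its dial until the swinging pointer settles on the red mark, and finish holding it still there in the gripper, lightly pressed on the stud, so that a bench mate can scribe the angle. Do not tip the dial forwards or backwards, and leave the jar, the silver ring and the steel mandrel alone.

Things in the scene. Friction and masses are not known exactly. Their poses are not given: they have to be found in the camera images.
- gauge: Loose pendulum angle gauge, 0.2 kg, 148 mm tall, standing on its foot. Origin: centre of the foot's flat underside. Axes: z up the gauge, x out of the white dial face (starts roughly facing away from the robot), y along the plate. Steel foot 30 (x) x 90 (y) x 12 mm; dark plate 10 x 120 mm, from 10 to 108 mm height; wooden grip block 18 (x) x 44 (y) mm, from 108 to 148 mm height.
- gauge_grip (a point): Centre of the wooden grip block, 128 mm above the foot's underside; axes as the gauge. Grasp here across the 18 mm thickness (along gauge x).
- gauge_foot (a point): Centre of the flat underside of the gauge's foot; axes as the gauge.
- pointer (a joint): Angle (rad) of the black plumb pointer on the dial's front; pivot 96 mm above the foot's underside. 0: along the gauge's -z; positive: tip towards gauge +y. It hangs by its weight and settles in about 1 s, so leaning the gauge's top to its +y side by an angle makes it read plus that angle. Range -0.75 to 0.75.
- mark (a joint): Angle (rad) of the red mark on the dial, same pivot, zero and sign as pointer; between 0.20 and 0.50, preset and stiff: it stays where it is. The pointer is on the mark when the two joints are equal.
- pointer_tip (a point): Tip of the pointer (4 mm wide), 64 mm from the pivot.
- mark_tip (a point): Middle of the red mark (12 mm wide, 14 mm long, 64 mm from the pivot), taken in the plane of the pointer tip, so that the two points meet when pointer and mark agree.
- stud: Rough-cast brass stud with an uneven top: a middle dome of 12 mm radius, its top the highest point, 58 mm above the brick, and lower lumps around it (17 mm or more below the top). It sits on a rubber cushion in the black holder: gives straight down up to 6 mm, from about 2 N to about 9 N when fully down, and springs back. Origin: centre of the holder's underside.
- stud_top (a point): Highest point of the stud's main dome (80 mm above the bench, unloaded).
- holder: Fixed black square holder, 70 x 70 mm, 5 mm thick, with a round collar of 56 mm diameter, 22 mm high, around the stud. Origin: centre of its underside, on the brick.
- brick: Fixed white firebrick slab, 160 (x) x 180 (y) x 22 mm, under the holder. Origin: centre of its underside.
- jar: Bystander: white jar, 48 mm diameter, 62 mm tall. Origin: centre of its underside.
- silver_ring: Bystander: finger ring lying on the brick, 25 mm diameter, 6 mm high. Origin: centre of its underside.
- mandrel: Bystander: tapered steel ring mandrel lying on the bench, 250 mm long, up to 25 mm thick. Origin: centre of its thin end.
Not all that is in view belongs to the job. Leave any green or purple look-alike of the gauge alone.

How it is judged:
By the outcome, as a careful person would: the job done as asked, in the order asked, and still so for the second after the job is handed in, while the arm keeps its last pose, push and grip.
It also fails if it takes over 51 s, if anything falls off the work surface, if the arm or the gripper's body presses on something with over 40 N, if the wrist force passes 120 N, or if a joint passes its speed limit or range.

### The arm

A 7-joint arm with a two-finger parallel gripper is mounted at the origin on the work surface. World frame = base frame: x ahead of the robot, y to its left, z up, the work surface at z = 0. Lengths are in m, angles in rad, forces in N, time in s.
With the tool pointing down it reaches from about 0.4 to 0.85 m from the base axis. Payload 10.4 kg.
Tool frame: the origin (TCP) lies where the fingers leave the gripper's body, on its centre line; the fingertips stand 70 mm ahead of it and the grasp point (between the pads) lies r.grip_depth ahead of it (r.grip_depth is the distance from the TCP to the grasp point, in m); z points along the fingers, y is the direction in which the jaws open and shut (so a half turn about z gives the same grasp; the last joint's range is limited). The gripper opens to 87 mm and grips with 3 to 60 N. Pads are 19 mm wide; open, the fingers measure 117 mm over their backs; the gripper's body (75 mm by 190 mm) begins 51 mm behind the grasp point.
Start: joints at [-1.146, 0.332, -0.065, 1.46, 0.022, 1.35, -0.088], TCP at [0.271, 0.563, 0.292] pointing down, gripper open.
Joint ranges: [-2.6, 2.6], [-0.5, 2.12], [-1.47, 1.34], [0.16, 2.42], [-1.27, 4.41], [0.06, 2.06], [-2.6, 2.6]. Speed limits (rad/s): [2.22, 2.22, 2.79, 2.79, 3.14, 3.14, 3.14].

### API

Orientations are given as a unit quaternion [x, y, z, w].
In Python, from bench import monitor, viewer, workorder, nets, r gives the robot as it stands.
- The arm moves only by the tool drive_tool, never from a script. Its argument "plan" is a list of rows, each an object of numbers: "rx", "ry", "rz": the turn, a rotation vector about the tool's x, y, z in units of 360 degrees (1.0 is 360 degrees); "x", "y", "z": the shift along the tool's x, y, z in units of 1000 mm (1.0 is 1000 mm); "fingers": the opening, from 0 (shut) to 1 (fully open). In form: [{"rx": .., "ry": .., "rz": .., "x": .., "y": .., "z": .., "fingers": ..}, ...]. A call has 1 to 12 rows; each row is the pose to reach, as a shift and turn from the pose commanded when the call began, along the tool's axes at that moment, turning the shorter way round; what a row does not reach only later rows make up. A row lasts 1/8 s, in which the tool goes at most 62.5 mm and 10.7 degrees, less where a joint would pass 70% of its speed; a pose out of reach is approached as far as the arm can. A call with a number of a shift or a turn outside -1 to 1 is refused whole. A call with a gripper value outside its range is refused whole. The fingers move at their own pace and stop on an object; "squeeze" is the grip in N (left out, the last holds). Time passes only in rows, so rows that repeat a pose let the fingers close. It gives the time, the measured TCP pose, the force and the opening at its end, in the units of the state.
- monitor.read_state(): the state, without advancing time (a new reading comes with each control period).
- viewer.camera(name): name is "scene" or "top"; returns a dict with "color" (420x560x3 uint8, red, green, blue), "depth" (420x560 float32, m along the optical axis (not along the pixel's ray), 0 where there is no reading), "camera_matrix" (3x3 intrinsics, pixels), "D" ([k1, k2, p1, p2, k3] as OpenCV has them; the pictures are not rectified), "xyz" and "rotation" of the camera in the world. Camera axes: x right, y down, z forward; pixel columns grow to the right and rows downward; lengths in m; the calibration is good to about 2 mm. A picture is of the moment at which its call begins.
- workorder.close_job(): hands the job in, once; it reports no verdict.
Trained networks look in the newest picture that a camera, given by its name, has taken for a name from the list of things; names that differ only in an ending like _2 or _b are one class to them, and where a whole thing is asked for, a point or a joint stands for the part that bears it (a point fixed in the world has none). Each returns a list of dicts, best first, with "confidence" (0 to 1); they miss things now and then, are a little off and sometimes report something else, mostly with a low value. They report only what shows in the picture. A call takes as long as a camera call. They do not tell look-alikes from the thing itself.
- nets.find_in(label, camera): "centre" ([x, y, z] in m, in world coordinates, good to about 4 mm: the middle of the surface that is visible of it).
- nets.regions_of(label, camera): "region" (420x560 bool, what is visible of it).
The state is a dict: "time": time; "joint_positions": joint angles; "joint_vel": joint speeds; "joint_torque": joint torques, N m; "ee_pos": TCP position; "eef_rot": TCP orientation; "ft_force": force on the tool from outside, world axes, zero at the start; "torque": the same for the moment, N m; "width": finger opening in m.
Only numpy, scipy, OpenCV 4.12 (cv2) and the standard library are available. Lean on these libraries where they do the work, as an engineer would, in place of code of your own. Each camera call takes 0.05 s, during which the arm holds its last target.

## Working session

There is one attempt and no reset: what is moved stays moved. The work goes in short steps, Python scripts to look and compute and a tool call to move; the robot and the scene stay as the last step left them, time stands still between calls to the robot, and variables do not carry over. Pictures are saved under pics/ and viewed, and the job is handed in when it is done.

Besides the shell and the picture viewer there is one more tool, called after "Emit:" as a command line: name --argument value ..., lists and objects as JSON in quotes. drive_tool: Moves the arm, as the interface text tells. Its arguments: {"type":"object","properties":{"plan":{"type":"array","items":{"type":"object","properties":{"rx":{"type":"number","minimum":-1,"maximum":1},"ry":{"type":"number","minimum":-1,"maximum":1},"rz":{"type":"number","minimum":-1,"maximum":1},"x":{"type":"number","minimum":-1,"maximum":1},"y":{"type":"number","minimum":-1,"maximum":1},"z":{"type":"number","minimum":-1,"maximum":1},"fingers":{"type":"number"}}}},"squeeze":{"type":"number"}},"required":["plan"]}

```bash
ls; mkdir -p pics; python3 - <<'E'
from bench import monitor, viewer, workorder, nets, r
import cv2,json
print(r.grip_depth); s=monitor.read_state(); print(s)
for n in ("scene","top"):
    c=viewer.camera(n); cv2.imwrite(f"pics/{n}0.png",c["color"][:,:,::-1]); print(n,c["camera_matrix"],c["D"],c["xyz"],c["rotation"])
    for l in ("gauge","stud","holder","brick","jar","silver_ring","mandrel","gauge_grip","pointer_tip","mark_tip","stud_top","gauge_foot"):
        try: print(l,[(round(d["confidence"],2),[round(float(v),4) for v in d["centre"]]) for d in nets.find_in(l,n)])
        except Exception as e: print(l,e)
E
```

```text
pics
0.051
{'time': 0.0, 'joint_positions': array([-1.14558526,  0.33289475, -0.06469997,  1.46094444,  0.02161172,
        1.34987955, -0.08849431]), 'joint_vel': array([-0.00213268, -0.00142019, -0.00029655, -0.00105196, -0.00136681,
       -0.00109531,  0.00116279]), 'joint_torque': array([ 7.76229854e-06, -6.23268414e+01,  2.46670871e-02, -3.89899278e+01,
       -6.13354077e-02,  3.97674786e-02,  1.06642181e-04]), 'ee_pos': array([0.27050191, 0.56311564, 0.29143809]), 'eef_rot': array([ 2.22025012e-01,  9.75040708e-01, -7.04732286e-04, -1.21172314e-04]), 'ft_force': array([ 1.27927706,  1.07602048, -0.57809037]), 'torque': array([-0.01117279, -0.01582756, -0.03453232]), 'width': 0.08703790524215806}
scene [[442.91540236   0.         278.98098474]
 [  0.         442.91540236 209.45197876]
 [  0.           0.           1.        ]] [-0.13001601  0.          0.          0.          0.        ] [1.3128125  0.28041087 0.96983041] [ 0.56129676  0.74985369 -0.28499501 -0.20357612]
gauge [(0.98, [0.398, 0.1946, 0.0706]), (0.94, [0.5389, 0.1982, 0.0709]), (0.85, [0.4496, 0.3539, 0.0703]),
[... 1183 characters left out ...]
3, 0.3414, 0.1037])]
stud [(0.64, [0.5644, -0.1837, 0.0561])]
holder [(0.96, [0.5644, -0.186, 0.038])]
brick [(0.94, [0.5338, -0.1401, 0.0203])]
jar [(0.96, [0.658, 0.0055, 0.0606]), (0.44, [0.5319, -0.1433, 0.0171])]
silver_ring []
mandrel [(0.93, [0.7597, 0.0173, 0.0208])]
gauge_grip [(0.9, [0.659, 0.201, 0.107]), (0.69, [0.5252, 0.1855, 0.1034]), (0.58, [0.4512, 0.3383, 0.1041])]
pointer_tip [(0.22, [0.561, -0.1868, 0.0568])]
mark_tip [(0.6, [0.5228, 0.1837, 0.105])]
stud_top [(0.66, [0.5606, -0.183, 0.0541]), (0.28, [0.5243, 0.1841, 0.1056])]
gauge_foot [(0.88, [0.4559, 0.3398, 0.1045]), (0.82, [0.3955, 0.1879, 0.1064]), (0.68, [0.5315, -0.1415, 0.0156]), (0.59, [0.5235, 0.1859, 0.104])]
```

View pics/scene0.png

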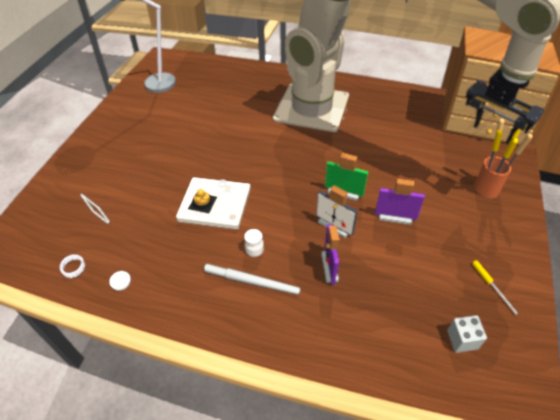

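View pics/top0.png

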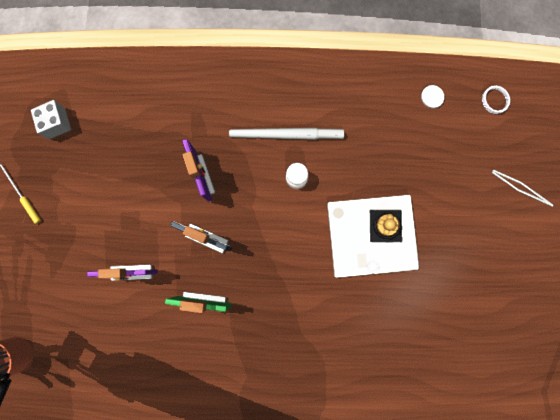

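The target is the gauge with the dark plate and white dial, at scene pixel (335,212) and top pixel (205,237). The stud is at scene (202,198) and top (388,226). Next I'll measure both precisely from depth.

```bash
cat > h.py <<'E'
import numpy as np, cv2
from scipy.spatial.transform import Rotation as R
from bench import monitor, viewer, workorder, nets, r
def cloud(c):
    K=np.array(c["camera_matrix"]);D=np.array(c["D"]);h,w=c["depth"].shape
    u,v=np.meshgrid(np.arange(w),np.arange(h))
    p=cv2.undistortPoints(np.stack([u,v],-1).reshape(-1,1,2).astype(np.float64),K,D,None,None).reshape(h,w,2)
    z=c["depth"].astype(float)
    P=np.dstack([p[...,0]*z,p[...,1]*z,z])
    M=np.array(c["rotation"]); M=R.from_quat(M).as_matrix() if M.size==4 else M
    W=P@M.T+np.array(c["xyz"]); W[z<=0]=np.nan
    return W
def rays(c,px):
    K=np.array(c["camera_matrix"]);D=np.array(c["D"])
    p=cv2.undistortPoints(np.array(px,float).reshape(-1,1,2),K,D).reshape(-1,2)
    M=R.from_quat(c["rotation"]).as_matrix()
    return np.array(c["xyz"]),np.c_[p,np.ones(len(p))]@M.T
def project(c,P):
    M=R.from_quat(c["rotation"]).as_matrix()
    Q=(np.atleast_2d(P)-np.array(c["xyz"]))@M
    return cv2.projectPoints(Q,np.zeros(3),np.zeros(3),np.array(c["camera_matrix"]),np.array(c["D"]))[0].reshape(-1,2)
def crop(c,u0,v0,u1,v1,s,name):
    cv2.imwrite("pics/"+name,cv2.resize(c["color"][v0:v1,u0:u1,::-1],None,fx=s,fy=s,interpolation=cv2.INTER_CUBIC))
E
python3 - <<'E'
from h import *
for n in ("scene","top"):
    c=viewer.camera(n); W=cloud(c)
    print(n, "table z med", np.nanmedian(W[...,2]))
    for name,cx,cy,rad,zlo in (("grip",.53,.187,.07,.138),("plate",.53,.187,.08,.095),("studtop",.568,-.184,.05,.07),):
        m=(np.hypot(W[...,0]-cx,W[...,1]-cy)<rad)&(W[...,2]>zlo)
        if name=="plate": m&=W[...,2]<.115
        P=W[m]; 
        if len(P)<4: print(name,len(P)); continue
        ev,V=np.linalg.eigh(np.cov(P[:,:2].T)); d=V[:,1]
        print(name,len(P),P.mean(0).round(4),"zmax",P[:,2].max().round(4),"mid",((P.min(0)+P.max(0))/2).round(4),"dir",np.degrees(np.arctan2(d[1],d[0])).round(1),"ext",np.ptp(P[:,:2]@V,axis=0).round(4))
    m=(np.hypot(W[...,0]-.568,W[...,1]+.184)<.06)
    Z=np.where(m,W[...,2],-1); k=np.argsort(Z.ravel())[::-1][:15]
    print([(i%560,i//560,W.reshape(-1,3)[i].round(4).tolist()) for i in k[:8]])
    if n=="scene": crop(c,300,170,380,250,7,"g_scene.png"); crop(c,165,165,265,240,7,"s_scene.png")
    else: crop(c,160,210,240,260,8,"g_top.png"); crop(c,320,190,425,280,7,"s_top.png")
E
```

```text
scene table z med -0.0008967196931887189
grip 120 [0.5312 0.1919 0.1456] zmax 0.151 mid [0.5273 0.1916 0.1446] dir 70.4 ext [0.024  0.0428]
plate 225 [0.5352 0.194  0.1044] zmax 0.1147 mid [0.5569 0.1914 0.1049] dir 67.8 ext [0.0832 0.1204]
studtop 42 [ 0.5674 -0.1872  0.0757] zmax 0.0816 mid [ 0.567  -0.1887  0.0759] dir 122.9 ext [0.0207 0.0224]
[(np.int64(198), np.int64(190), [0.5702, -0.1913, 0.0816]), (np.int64(202), np.int64(190), [0.566, -0.1811, 0.0803]), (np.int64(199), np.int64(190), [0.5682, -0.1893, 0.0802]), (np.int64(200), np.int64(189), [0.5634, -0.1885, 0.0796]), (np.int64(201), np.int64(192), [0.5731, -0.1812, 0.0794]), (np.int64(202), np.int64(189), [0.5613, -0.1833, 0.079]), (np.int64(201), np.int64(189), [0.5618, -0.1862, 0.0787]), (np.int64(198), np.int64(189), [0.5638, -0.1946, 0.0783])]
top table z med -0.001011868440773278
grip 232 [0.5281 0.1926 0.1467] zmax 0.1506 mid [0.5282 0.1929 0.1452] dir 68.5 ext [0.0182 0.0449]
plate 218 [0.5301 0.1896 0.1059] zmax 0.1144 mid [0.5563 0.1941 0.1047] dir 65.8 ext [0.0842 0.1187]
studtop 100 [ 0.5639 -0.1856  0.0754] zmax 0.0818 mid [ 0.5639 -0.1865  0.0761] dir -138.8 ext [0.0209 0.022 ]
[(np.int64(389), np.int64(223), [0.5643, -0.1836, 0.0818]), (np.int64(389), np.int64(222), [0.5664, -0.1839, 0.0806]), (np.int64(388), np.int64(224), [0.5624, -0.1819, 0.0805]), (np.int64(390), np.int64(224), [0.5625, -0.1861, 0.08]), (np.int64(388), np.int64(223), [0.5644, -0.182, 0.0799]), (np.int64(390), np.int64(223), [0.5646, -0.1862, 0.0793]), (np.int64(389), np.int64(227), [0.5565, -0.1842, 0.0793]), (np.int64(390), np.int64(219), [0.5727, -0.1862, 0.0792])]
```

View pics/g_scene.png

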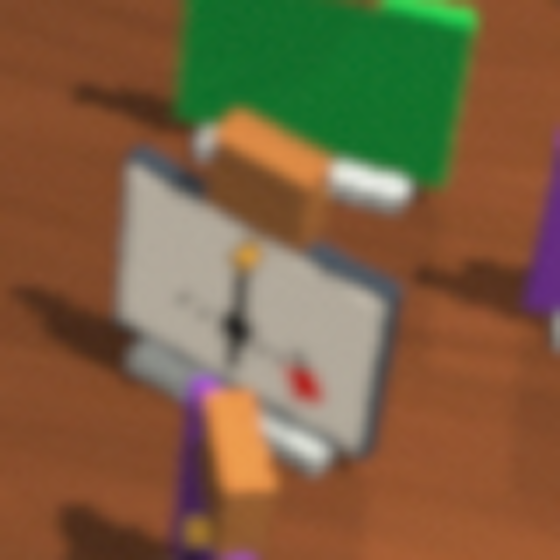

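View pics/s_scene.png

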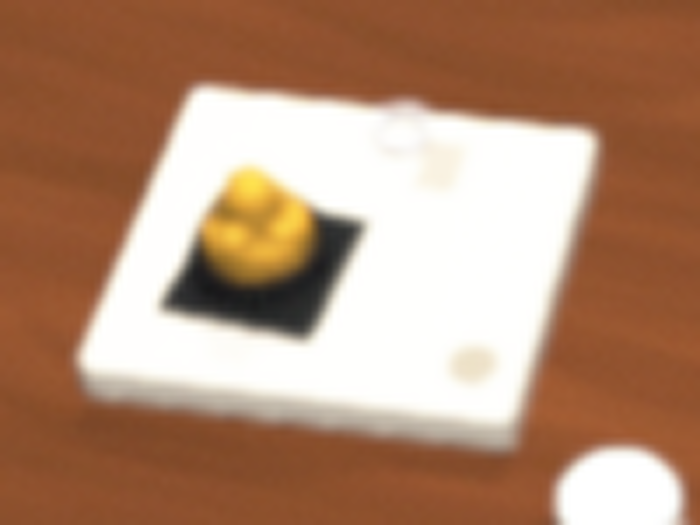

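View pics/s_top.png

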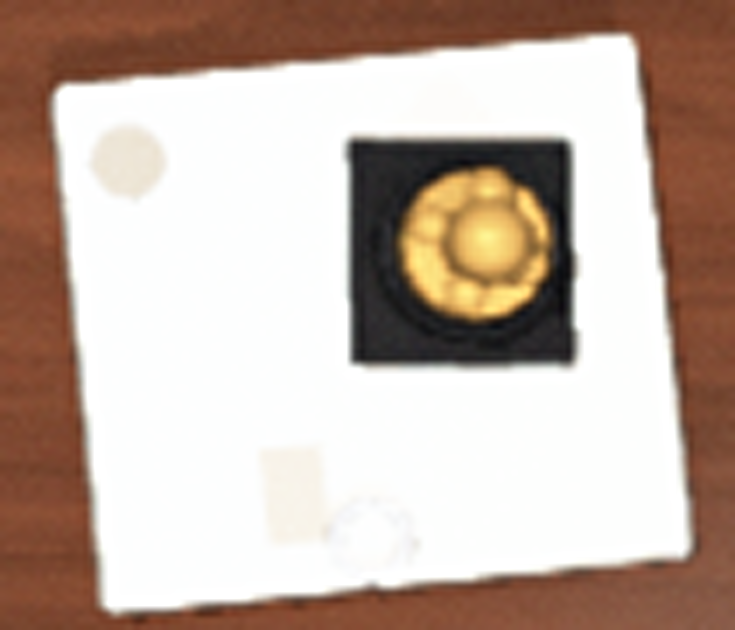

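View pics/g_top.png

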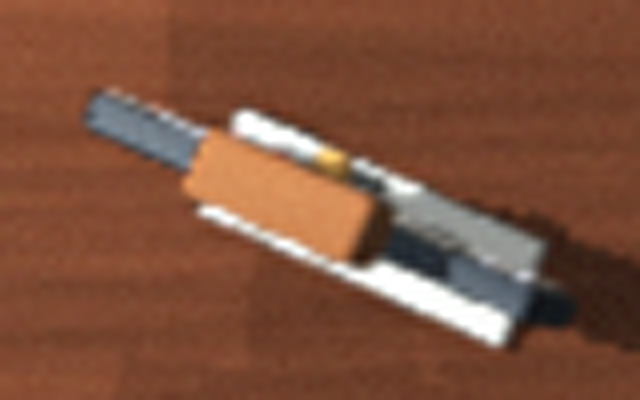

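```bash
python3 - <<'E'
from h import *
from scipy.optimize import least_squares
print(monitor.read_state()["time"])
cs={n:viewer.camera(n) for n in ("scene","top")}
for n,c in cs.items():
    W=cloud(c); 
    for zl,zh,nm in ((.138,.153,"grip"),(.085,.106,"plate")):
        m=(np.hypot(W[...,0]-.529,W[...,1]-.193)<.07)&(W[...,2]>zl)&(W[...,2]<zh)
        k,lab=cv2.connectedComponents(m.astype(np.uint8))
        L=lab[m]; b=np.bincount(L).argmax(); P=W[lab==b][:,:2].astype(np.float32)
        rr=cv2.minAreaRect(P*1000); print(n,nm,len(P),np.round(rr[0],1),np.round(rr[1],1),round(rr[2],1))
    m=(np.hypot(W[...,0]-.567,W[...,1]+.186)<.016)&(W[...,2]>.069)
    P=W[m]
    f=least_squares(lambda q:np.linalg.norm(P-q,axis=1)-.012,[.567,-.186,.068],loss="soft_l1",f_scale=.001)
    print(n,"dome centre",f.x.round(4),"top z",f.x[2]+.012, np.abs(f.fun).mean())
o,d=rays(cs["top"],[[390,224]]); print("top ray z=.08",o+d[0]*(.08-o[2])/d[0,2])
o,d=rays(cs["scene"],[[200.7,190.5]]); print("scene ray z=.076",o+d[0]*(.076-o[2])/d[0,2])
# pointer/mark overlay for model
c=cs["scene"]; img=c["color"].copy(); u0,v0,s=300,170,7
big=cv2.resize(img[170:250,300:380,::-1],None,fx=s,fy=s,interpolation=cv2.INTER_CUBIC)
for yaw,orig in ((-21.5,(.529,.1925,0)),):
    Rg=R.from_euler("z",yaw,degrees=True).as_matrix(); O=np.array(orig)
    pts=[[.009,0,.096]]+[[.009,.064*np.sin(a),.096-.064*np.cos(a)] for a in (0,.2,.3,.4,.5)]+[[.005,y,z] for y,z in((-.06,.01),(-.06,.108),(.06,.108),(.06,.01))]+[[x,y,.148] for x in(-.009,.009) for y in (-.022,.022)]
    q=project(c,np.array(pts)@Rg.T+O)
    for i,p in enumerate(q): cv2.circle(big,tuple(int(v) for v in ((p-[u0,v0])*s+s/2)),2,(255,255,0) if i<6 else (0,255,0),-1)
cv2.imwrite("pics/ov.png",big)
E
```

```text
1.4
scene grip 120 [529.9 191.1] [42.8 20.1] 70.2
scene plate 236 [534.3 190.1] [119.7  22. ] 68.3
scene dome centre [ 0.5647 -0.1886  0.0677] top z 0.07969678785342864 0.0011675819326076695
top grip 232 [528.2 193.2] [45.  18.3] 68.8
top plate 29 [545.1 234.4] [22.1 10.8] 68.5
top dome centre [ 0.5642 -0.1868  0.0672] top z 0.07916021565881359 0.0010080404963948718
top ray z=.08 [ 0.56250604 -0.18605884  0.08      ]
scene ray z=.076 [ 0.56518145 -0.18610242  0.076     ]
```

View pics/ov.png

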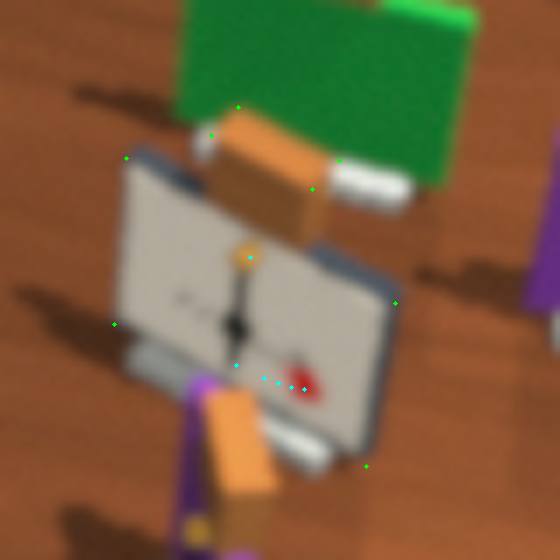

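The overlay fits the gauge at yaw about -21.3°, with its grip centre at (0.5285, 0.193). The mark reads about 0.45–0.5. The dome centre is near (0.564, -0.187) with its top at z = 0.08, which matches the spec.

```bash
cat >> h.py <<'E'
def Rtool(yaw,lean=0.0):
    # tool y = gauge x ; gauge z = -tool z. lean>0: gauge top towards gauge +y
    G=R.from_euler("z",yaw)*R.from_euler("x",-lean)
    g=G.as_matrix()
    return R.from_matrix(np.c_[g[:,1],g[:,0],-g[:,2]])
def rows(targets,p0,R0):
    for p,Rt in targets:
        s=R0.inv().apply(np.array(p)-p0); t=(R0.inv()*Rt).as_rotvec()/(2*np.pi)
        print(dict(x=round(s[0],4),y=round(s[1],4),z=round(s[2],4),rx=round(t[0],5),ry=round(t[1],5),rz=round(t[2],5)))
E
python3 - <<'E'
from h import *
s=monitor.read_state(); p=s["ee_pos"]; R0=R.from_quat(s["eef_rot"]); y=np.radians(-21.3)
print(R0.as_matrix().round(4)); g=[.5285,.193]
rows([(g+[.24],Rtool(y)),(g+[.182],Rtool(y))],p,R0)
E
```

```text
[[-9.014e-01  4.329e-01  0.000e+00]
 [ 4.329e-01  9.014e-01  1.000e-04]
 [ 0.000e+00  1.000e-04 -1.000e+00]]
{'x': np.float64(-0.3929), 'y': np.float64(-0.2222), 'z': np.float64(0.0523), 'rx': np.float64(1e-05), 'ry': np.float64(-1e-05), 'rz': np.float64(0.23791)}
{'x': np.float64(-0.3929), 'y': np.float64(-0.2222), 'z': np.float64(0.1103), 'rx': np.float64(1e-05), 'ry': np.float64(-1e-05), 'rz': np.float64(0.23791)}
```

Emit:
drive_tool --plan '[{"x": -0.045,"y": -0.025,"z": 0,"rz": 0.028,"fingers": 0.7},{"x": -0.09,"y": -0.05,"z": 0,"rz": 0.056,"fingers": 0.7},{"x": -0.135,"y": -0.075,"z": 0,"rz": 0.084,"fingers": 0.7},{"x": -0.18,"y": -0.1,"z": 0,"rz": 0.112,"fingers": 0.7},{"x": -0.225,"y": -0.127,"z": 0,"rz": 0.14,"fingers": 0.7},{"x": -0.27,"y": -0.152,"z": 0.01,"rz": 0.167,"fingers": 0.7},{"x": -0.315,"y": -0.178,"z": 0.02,"rz": 0.194,"fingers": 0.7},{"x": -0.355,"y": -0.2,"z": 0.035,"rz": 0.22,"fingers": 0.7},{"x": -0.385,"y": -0.218,"z": 0.045,"rz": 0.234,"fingers": 0.7},{"x": -0.3929,"y": -0.2222,"z": 0.0523,"rz": 0.2379,"fingers": 0.7},{"x": -0.3929,"y": -0.2222,"z": 0.0523,"rz": 0.2379,"fingers": 0.7},{"x": -0.3929,"y": -0.2222,"z": 0.0523,"rz": 0.2379,"fingers": 0.7}]'

```text
validation failed for argument at $.pl...
```

```bash
python3 - <<'E'
from h import *
s=monitor.read_state(); print(s["time"],s["ee_pos"],R.from_quat(s["eef_rot"]).as_matrix().round(4).tolist(),s["joint_positions"].round(3),s["ft_force"],s["width"])
y=np.radians(-21.3);rows([([.5285,.193,.182],Rtool(y))],s["ee_pos"],R.from_quat(s["eef_rot"]))
c=viewer.camera("top"); crop(c,140,180,300,300,5,"a_top.png")
c=viewer.camera("scene"); crop(c,260,120,420,240,5,"a_scene.png")
E
```

```text
1.5 [0.27058222 0.56341189 0.29228532] [[-0.9014, 0.4329, 0.0], [0.4329, 0.9014, 0.0001], [0.0, 0.0001, -1.0]] [-1.146  0.332 -0.065  1.46   0.022  1.35  -0.088] [ 0.25267442 -0.07851698  0.11478095] 0.0869707701113741
{'x': np.float64(-0.3929), 'y': np.float64(-0.2222), 'z': np.float64(0.1103), 'rx': np.float64(1e-05), 'ry': np.float64(-1e-05), 'rz': np.float64(0.23791)}
```

View pics/a_scene.png

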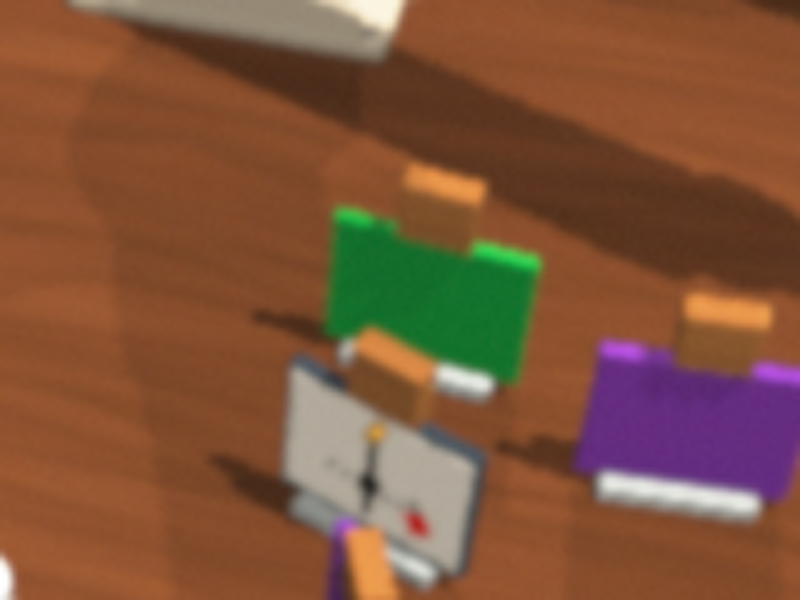

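The call was refused and the arm did not move. I'll resend it with every key filled in, starting with a single row.

Emit:
drive_tool --plan '[{"rx": 0,"ry": 0,"rz": 0.028,"x": -0.045,"y": -0.025,"z": 0,"fingers": 0.7}]'

```text
time: 1.72
ee_pos: [0.2974, 0.5234, 0.2917]
eef_rot: [0.305, 0.952, 0.0, -0.001]
ft_force: [1.0, 0.3, 0.5]
width: 0.0822
```

Emit:
drive_tool --plan '[{"rx": 0,"ry": 0,"rz": 0.027,"x": -0.047,"y": -0.017,"z": 0,"fingers": 0.7},{"rx": 0,"ry": 0,"rz": 0.054,"x": -0.094,"y": -0.033,"z": 0,"fingers": 0.7},{"rx": 0,"ry": 0,"rz": 0.081,"x": -0.141,"y": -0.05,"z": 0,"fingers": 0.7},{"rx": 0,"ry": 0,"rz": 0.108,"x": -0.188,"y": -0.067,"z": 0,"fingers": 0.7},{"rx": 0,"ry": 0,"rz": 0.135,"x": -0.235,"y": -0.083,"z": 0.005,"fingers": 0.7},{"rx": 0,"ry": 0,"rz": 0.162,"x": -0.285,"y": -0.1,"z": 0.015,"fingers": 0.7},{"rx": 0,"ry": 0,"rz": 0.187,"x": -0.33,"y": -0.117,"z": 0.03,"fingers": 0.7},{"rx": 0,"ry": 0,"rz": 0.204,"x": -0.363,"y": -0.128,"z": 0.043,"fingers": 0.7},{"rx": 0,"ry": 0,"rz": 0.2099,"x": -0.377,"y": -0.1333,"z": 0.052,"fingers": 0.7},{"rx": 0,"ry": 0,"rz": 0.2099,"x": -0.377,"y": -0.1333,"z": 0.052,"fingers": 0.7},{"rx": 0,"ry": 0,"rz": 0.2099,"x": -0.377,"y": -0.1333,"z": 0.052,"fingers": 0.7}]'

```text
time: 3.1
ee_pos: [0.5279, 0.195, 0.2405]
eef_rot: [0.824, 0.566, 0.0, -0.0]
ft_force: [-0.1, -0.4, -0.9]
width: 0.0611
```

```bash
python3 - <<'E'
from h import *
s=monitor.read_state(); print(s["time"],s["ee_pos"],R.from_quat(s["eef_rot"]).as_matrix().round(4).tolist(),s["joint_positions"].round(3),s["ft_force"],s["width"])
y=np.radians(-21.3);rows([([.5285,.193,.182],Rtool(y))],s["ee_pos"],R.from_quat(s["eef_rot"]))
c=viewer.camera("scene"); crop(c,260,120,420,240,5,"b_scene.png")
E
```

```text
3.1 [0.52787506 0.19499775 0.2405209 ] [[0.3596, 0.9331, -0.0001], [0.9331, -0.3596, 0.001], [0.0009, -0.0004, -1.0]] [-0.739  0.232  0.353  1.717 -0.086  1.208 -0.732] [-0.14942553 -0.40144998 -0.90778809] 0.06108033671134898
{'x': np.float64(-0.0017), 'y': np.float64(0.0013), 'z': np.float64(0.0585), 'rx': np.float64(-7e-05), 'ry': np.float64(-0.00014), 'rz': np.float64(0.00062)}
```

View pics/b_scene.png

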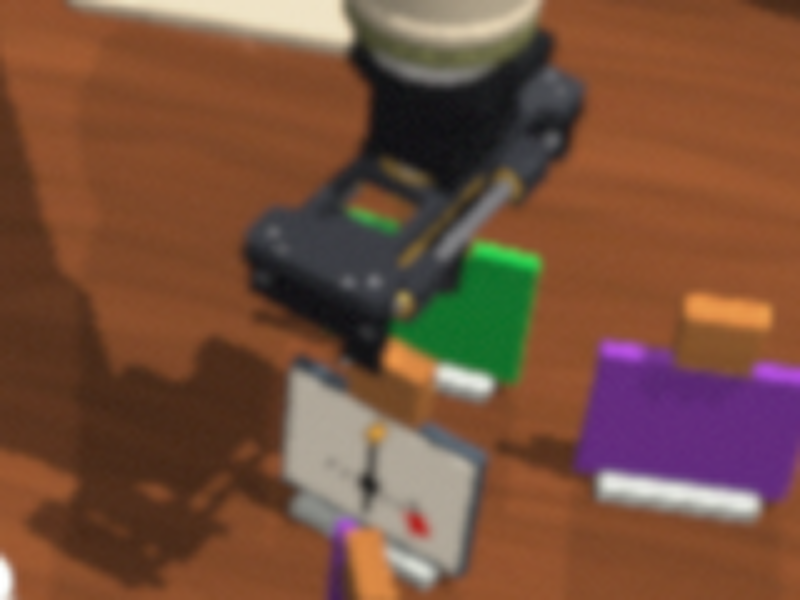

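The gripper sits over the wooden block with one finger on each side. Descending and closing.

Emit:
drive_tool --plan '[{"rx": 0,"ry": 0,"rz": 0,"x": -0.001,"y": 0.001,"z": 0.02,"fingers": 0.7},{"rx": 0,"ry": 0,"rz": 0,"x": -0.001,"y": 0.001,"z": 0.04,"fingers": 0.7},{"rx": 0,"ry": 0,"rz": 0,"x": -0.001,"y": 0.001,"z": 0.058,"fingers": 0.7},{"rx": 0,"ry": 0,"rz": 0,"x": -0.001,"y": 0.001,"z": 0.058,"fingers": 0.7},{"rx": 0,"ry": 0,"rz": 0,"x": -0.001,"y": 0.001,"z": 0.058,"fingers": 0.7}]'

```text
time: 3.78
ee_pos: [0.5293, 0.1921, 0.183]
eef_rot: [0.825, 0.564, 0.0, 0.0]
ft_force: [0.4, -0.5, -0.5]
width: 0.0613
```

Emit:
drive_tool --plan '[{"rx": 0,"ry": 0,"rz": 0,"x": 0,"y": 0,"z": 0,"fingers": 0.3},{"rx": 0,"ry": 0,"rz": 0,"x": 0,"y": 0,"z": 0,"fingers": 0.25},{"rx": 0,"ry": 0,"rz": 0,"x": 0,"y": 0,"z": 0,"fingers": 0.2},{"rx": 0,"ry": 0,"rz": 0,"x": 0,"y": 0,"z": 0,"fingers": 0.1},{"rx": 0,"ry": 0,"rz": 0,"x": 0,"y": 0,"z": 0,"fingers": 0},{"rx": 0,"ry": 0,"rz": 0,"x": 0,"y": 0,"z": 0,"fingers": 0},{"rx": 0,"ry": 0,"rz": 0,"x": 0,"y": 0,"z": 0,"fingers": 0},{"rx": 0,"ry": 0,"rz": 0,"x": 0,"y": 0,"z": 0,"fingers": 0}]' --squeeze 35

```text
time: 4.78
ee_pos: [0.529, 0.1917, 0.1822]
eef_rot: [0.826, 0.564, -0.0, -0.0]
ft_force: [-0.7, -0.4, 0.6]
width: 0.0178
```

```bash
python3 - <<'E'
from h import *
s=monitor.read_state(); print(s["time"],s["ee_pos"],R.from_quat(s["eef_rot"]).as_matrix().round(4).tolist(),s["joint_positions"].round(3),s["ft_force"],s["torque"],s["width"])
c=viewer.camera("scene"); crop(c,280,140,400,240,6,"c_scene.png")
E
```

```text
4.775 [0.52897891 0.19166333 0.18217617] [[0.3633, 0.9317, -0.0003], [0.9317, -0.3633, 0.0], [-0.0001, -0.0003, -1.0]] [-0.726  0.289  0.348  1.78  -0.11   1.091 -0.712] [-0.66150891 -0.44519746  0.60103292] [-0.08592788  0.28940705  0.01974128] 0.017843320507629015
```

View pics/c_scene.png

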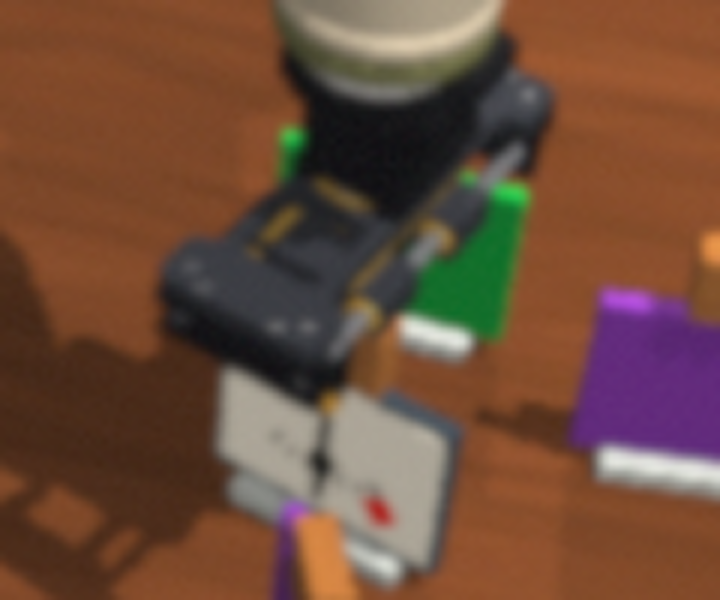

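The block is gripped at 17.8 mm width with the gauge upright. Lifting, then moving over the stud and turning to yaw 0.

Emit:
drive_tool --plan '[{"rx": 0,"ry": 0,"rz": 0,"x": 0,"y": 0,"z": -0.02,"fingers": 0},{"rx": 0,"ry": 0,"rz": 0,"x": 0,"y": 0,"z": -0.05,"fingers": 0},{"rx": 0,"ry": 0,"rz": 0,"x": 0,"y": 0,"z": -0.085,"fingers": 0},{"rx": 0,"ry": 0,"rz": 0,"x": 0,"y": 0,"z": -0.115,"fingers": 0},{"rx": 0,"ry": 0,"rz": 0,"x": 0,"y": 0,"z": -0.135,"fingers": 0},{"rx": 0,"ry": 0,"rz": 0,"x": 0,"y": 0,"z": -0.14,"fingers": 0},{"rx": 0,"ry": 0,"rz": 0,"x": 0,"y": 0,"z": -0.14,"fingers": 0}]'

```text
time: 5.7
ee_pos: [0.5289, 0.1916, 0.3216]
eef_rot: [0.826, 0.564, -0.0, -0.0]
ft_force: [-1.4, -0.6, -2.4]
width: 0.0179
```

```bash
python3 - <<'E'
from h import *
s=monitor.read_state(); print(s["time"],s["ee_pos"],R.from_quat(s["eef_rot"]).as_matrix().round(4).tolist(),s["ft_force"],s["torque"],s["width"])
p=s["ee_pos"];rows([([.5642,-.187,.312],Rtool(0)),],p,R.from_quat(s["eef_rot"]))
E
```

```text
5.7 [0.52893894 0.19161724 0.3215723 ] [[0.3633, 0.9317, -0.0005], [0.9317, -0.3633, -0.0003], [-0.0004, -0.0004, -1.0]] [-1.36783228 -0.61489148 -2.43987856] [-0.11608626  0.10011115 -0.00122614] 0.01789398026340495
{'x': np.float64(-0.3399), 'y': np.float64(0.1704), 'z': np.float64(0.0096), 'rx': np.float64(-8e-05), 'ry': np.float64(6e-05), 'rz': np.float64(-0.05917)}
```

Emit:
drive_tool --plan '[{"rx": 0,"ry": 0,"rz": -0.004,"x": -0.02,"y": 0.01,"z": 0,"fingers": 0},{"rx": 0,"ry": 0,"rz": -0.01,"x": -0.055,"y": 0.028,"z": 0,"fingers": 0},{"rx": 0,"ry": 0,"rz": -0.018,"x": -0.1,"y": 0.05,"z": 0,"fingers": 0},{"rx": 0,"ry": 0,"rz": -0.026,"x": -0.145,"y": 0.073,"z": 0,"fingers": 0},{"rx": 0,"ry": 0,"rz": -0.034,"x": -0.19,"y": 0.095,"z": 0,"fingers": 0},{"rx": 0,"ry": 0,"rz": -0.042,"x": -0.235,"y": 0.118,"z": 0.002,"fingers": 0},{"rx": 0,"ry": 0,"rz": -0.049,"x": -0.275,"y": 0.138,"z": 0.005,"fingers": 0},{"rx": 0,"ry": 0,"rz": -0.054,"x": -0.31,"y": 0.155,"z": 0.008,"fingers": 0},{"rx": 0,"ry": 0,"rz": -0.058,"x": -0.332,"y": 0.167,"z": 0.0095,"fingers": 0},{"rx": 0,"ry": 0,"rz": -0.0592,"x": -0.3399,"y": 0.1704,"z": 0.0095,"fingers": 0},{"rx": 0,"ry": 0,"rz": -0.0592,"x": -0.3399,"y": 0.1704,"z": 0.0095,"fingers": 0},{"rx": 0,"ry": 0,"rz": -0.0592,"x": -0.3399,"y": 0.1704,"z": 0.0095,"fingers": 0}]'

```text
time: 7.2
ee_pos: [0.5646, -0.1854, 0.3125]
eef_rot: [0.707, 0.708, 0.0, -0.0]
ft_force: [-0.4, 0.5, -1.9]
width: 0.0177
```

Emit:
drive_tool --plan '[{"rx": 0,"ry": 0,"rz": 0,"x": 0,"y": 0,"z": 0,"fingers": 0},{"rx": 0,"ry": 0,"rz": 0,"x": 0,"y": 0,"z": 0,"fingers": 0},{"rx": 0,"ry": 0,"rz": 0,"x": 0,"y": 0,"z": 0,"fingers": 0},{"rx": 0,"ry": 0,"rz": 0,"x": 0,"y": 0,"z": 0,"fingers": 0}]'

```text
time: 7.7
ee_pos: [0.5643, -0.1868, 0.3127]
eef_rot: [0.707, 0.707, 0.0, -0.0]
ft_force: [0.0, -1.0, -2.2]
width: 0.0178
```

```bash
python3 - <<'E'
from h import *
s=monitor.read_state(); print(s["time"],s["ee_pos"],R.from_quat(s["eef_rot"]).as_matrix().round(4).tolist(),s["joint_positions"].round(3),s["ft_force"],s["torque"],s["width"])
np.save("f0.npy",s["ft_force"])
p=s["ee_pos"]; Rm=R.from_quat(s["eef_rot"]).as_matrix()
G=np.c_[Rm[:,1],Rm[:,0],-Rm[:,2]]; O=p-.182*G[:,2]
c=viewer.camera("scene"); u0,v0,u1,v1,S=150,110,270,220,6
big=cv2.resize(c["color"][v0:v1,u0:u1,::-1],None,fx=S,fy=S,interpolation=cv2.INTER_CUBIC); cv2.imwrite("pics/d0.png",big)
pts=[[.009,0,.096]]+[[.009,.064*np.sin(a),.096-.064*np.cos(a)] for a in (0,.2,.3,.4,.5)]+[[.005,y,z] for y,z in((-.06,.01),(-.06,.108),(.06,.108),(.06,.01))]+[[.015,y,0] for y in(-.045,.045)]
q=project(c,np.array(pts)@G.T+O)
for i,pp in enumerate(q): cv2.circle(big,tuple(int(v) for v in ((pp-[u0,v0])*S+S/2)),2,(255,255,0) if i<6 else (0,255,0),-1)
cv2.imwrite("pics/d1.png",big)
W=cloud(c); 
c=viewer.camera("top"); crop(c,320,150,450,270,6,"d_top.png")
E
```

```text
7.7 [ 0.56434297 -0.18684654  0.31274551] [[-0.0002, 1.0, 0.0], [1.0, 0.0002, 0.0001], [0.0001, 0.0, -1.0]] [-0.243  0.277  0.598  1.545 -0.158  1.369  0.369] [ 0.04007175 -0.95429908 -2.2478924 ] [-0.11432724  0.01092514  0.02093042] 0.01783704479016537
```

View pics/d1.png

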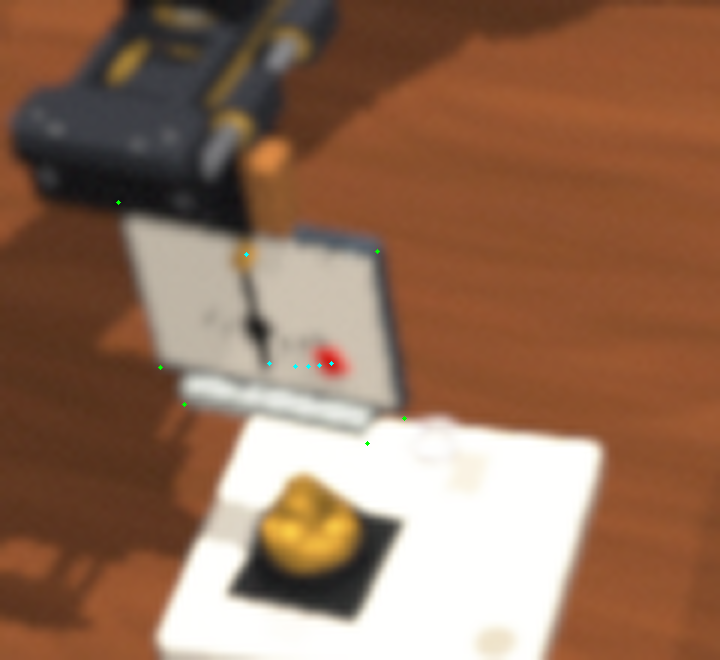

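View pics/d0.png

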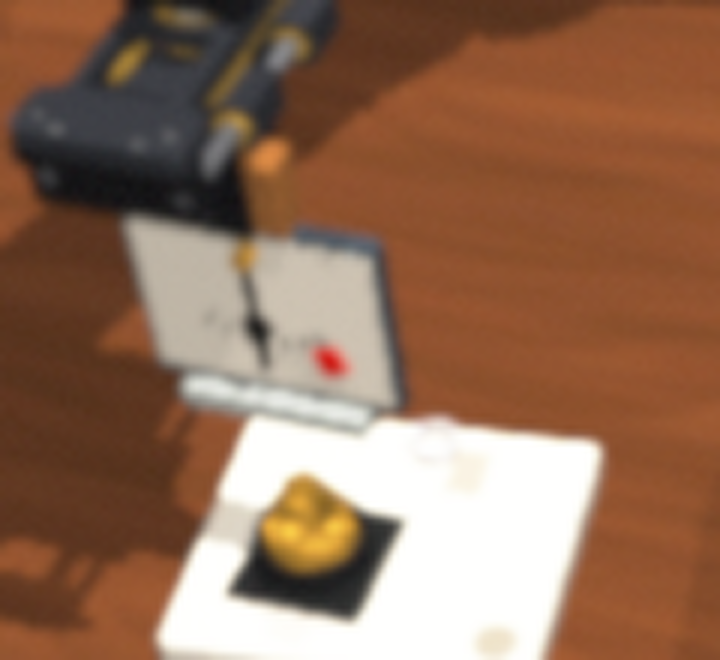

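View pics/d_top.png

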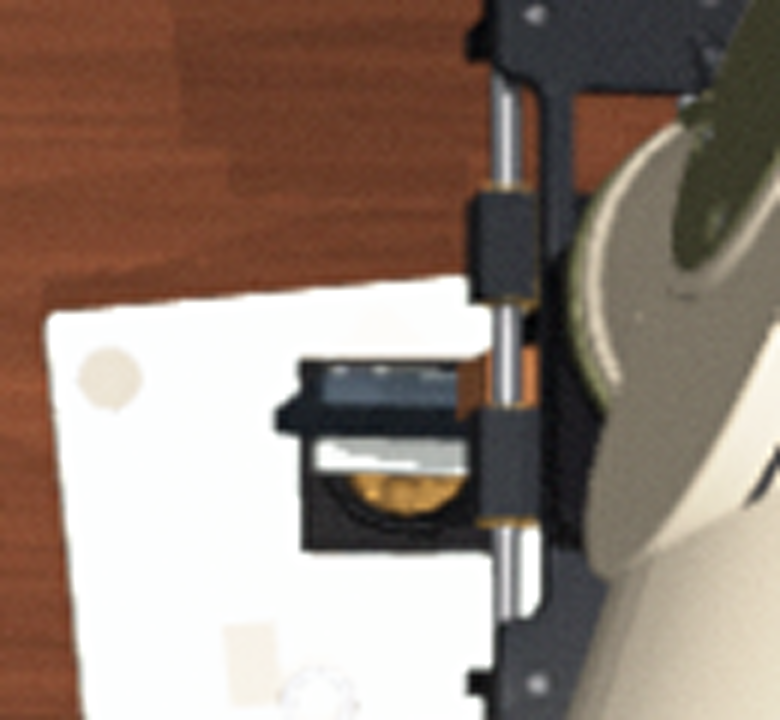

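The gauge is lifted, dial to the camera, with the pointer near vertical at (266,366). The right end of the foot sits about 10 zoomed pixels above the prediction, so the gauge may be slightly rotated in the grip. I'll measure its pose from depth.

```bash
cat > m.py <<'E'
from h import *
def measure(avg=3, tag=None, verbose=True):
    s=monitor.read_state(); p=s["ee_pos"]; Rm=R.from_quat(s["eef_rot"]).as_matrix()
    G=np.c_[Rm[:,1],Rm[:,0],-Rm[:,2]]; O=p-.182*G[:,2]
    cs=[viewer.camera("scene") for _ in range(avg)]; c=cs[-1]
    Ws=[cloud(k) for k in cs]
    D=np.nanmedian([ (W-O)@G for W in Ws],axis=0)  # gauge frame coords (tool predicted)
    col=np.mean([k["color"].astype(float) for k in cs],axis=0)
    dial=(abs(D[...,0]-.006)<.008)&(abs(D[...,1])<.066)&(D[...,2]>.02)&(D[...,2]<.1)&(col.min(-1)>110)
    P=D[dial]
    A=np.c_[np.ones(len(P)),P[:,1:]]; 
    w=np.ones(len(P))
    for _ in range(6):
        k=np.linalg.lstsq(A*w[:,None],P[:,0]*w,rcond=None)[0]; w=1/(1+(abs(A@k-P[:,0])/.002)**2)
    print("dial n",len(P),"x0,yaw slope,pitch slope",k.round(4))
    return s,G,O,cs,D,col,dial
E
python3 - <<'E'
from m import *
s,G,O,cs,D,col,dial=measure(4)
# foot (white/grey steel) and dial: colour masks
foot=(abs(D[...,2]-.006)<.014)&(abs(D[...,1])<.06)&(abs(D[...,0])<.025)
P=D[foot]; print("foot n",len(P))
for lo in np.arange(-.05,.05,.01):
    m=(P[:,1]>=lo)&(P[:,1]<lo+.01)
    if m.sum()>3: print(round(lo+.005,3),m.sum(),"z min/med/max",P[m,2].min().round(4),np.median(P[m,2]).round(4),P[m,2].max().round(4))
print("foot y ext",np.percentile(P[:,1],[1,99]).round(4))
al=(abs(D[...,0])<.012)&(D[...,2]>.02)&(D[...,2]<.095)&(abs(D[...,1])<.08); Q=D[al]
for lo in np.arange(.02,.095,.015):
    m=(Q[:,2]>=lo)&(Q[:,2]<lo+.015); print("plate z",lo.round(3),"y ext",Q[m,1].min().round(4),Q[m,1].max().round(4))
big=cv2.resize(col[150:190,165:225,::-1].astype(np.uint8),None,fx=12,fy=12,interpolation=cv2.INTER_CUBIC); cv2.imwrite("pics/e.png",big)
E
```

```text
dial n 817 x0,yaw slope,pitch slope [0.0049 0.0006 0.0062]
foot n 265
-0.045 19 z min/med/max -0.0008 0.0115 0.0186
-0.035 25 z min/med/max 0.0018 0.0108 0.0198
-0.025 26 z min/med/max 0.0008 0.0109 0.0193
-0.015 24 z min/med/max 0.0005 0.0113 0.0192
-0.005 26 z min/med/max 0.0003 0.0113 0.0195
0.005 26 z min/med/max -0.0003 0.0115 0.0197
0.015 26 z min/med/max -0.0019 0.0112 0.0184
0.025 25 z min/med/max 0.0014 0.0112 0.0184
0.035 26 z min/med/max 0.0007 0.0109 0.0194
0.045 25 z min/med/max -0.0 0.0097 0.0177
foot y ext [-0.056   0.0579]
plate z 0.02 y ext -0.0605 0.0601
plate z 0.035 y ext -0.0606 0.0602
plate z 0.05 y ext -0.0619 0.0604
plate z 0.065 y ext -0.0581 0.0611
plate z 0.08 y ext -0.0584 0.0608
```

View pics/e.png

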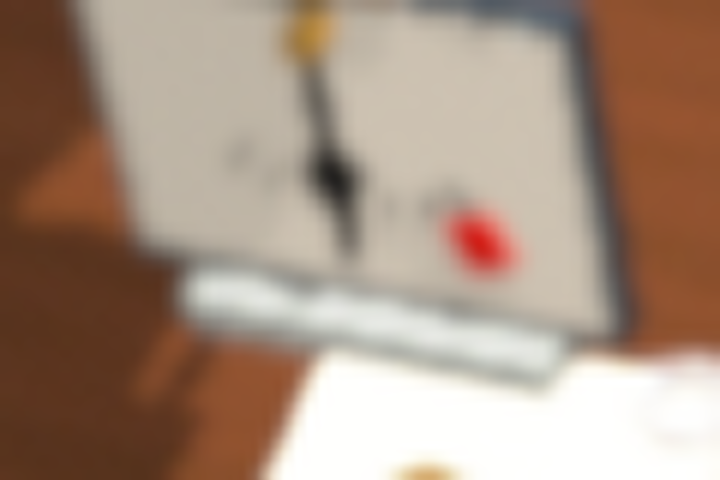

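```bash
cat >> m.py <<'E'
def dialpts(c,px,G,O,x=.009):
    o,d=rays(c,px); o=(o-O)@G; d=d@G
    t=(x-o[0])/d[:,0]; return o+d*t[:,None]
def angles(s,G,O,cs,D,col,x=.008,pred_piv=True):
    c=cs[-1]; h,w=col.shape[:2]
    box=(D[...,2]>.015)&(D[...,2]<.11)&(abs(D[...,1])<.058)&(abs(D[...,0])<.022)
    r_,g_,b_=col[...,0],col[...,1],col[...,2]
    red=box&(r_-np.maximum(g_,b_)>50)&(g_-b_<35)
    wt=np.where(red,r_-np.maximum(g_,b_),0)
    vv,uu=np.mgrid[:h,:w]
    mk=[(wt*uu).sum()/wt.sum(),(wt*vv).sum()/wt.sum()]
    M=dialpts(c,[mk],G,O,x)[0]
    P=dialpts(c,np.c_[uu[box],vv[box]],G,O,x); L=col[box].mean(-1)
    piv=np.array([0,.096])
    dy,dz=P[:,1]-piv[0],piv[1]-P[:,2]; rad=np.hypot(dy,dz); a=np.arctan2(dy,dz)
    inside=(rad>.02)&(rad<.062)&(abs(a)<.8)
    base=np.median(L[inside]); dark=np.clip(base-25-L,0,None)*inside*((col[box][:,0]-col[box][:,2])<40)
    am=np.arctan2(M[1],.096-M[2])
    # histogram of darkness per angle, then weighted centroid about the peak
    bins=np.arange(-.8,.8,.04); H=np.histogram(a,bins,weights=dark)[0]; pk=bins[H.argmax()]+.02
    for _ in range(5):
        sel=(abs(a-pk)<.13); pk=(dark*a*rad)[sel].sum()/(dark*rad)[sel].sum()
    orange=(box&(r_-b_>70)&(g_-b_>35)); wo=np.where(orange&(D[...,2]>.08)&(D[...,2]<.108)&(abs(D[...,1])<.012),r_-b_,0)
    pv=[(wo*uu).sum()/wo.sum(),(wo*vv).sum()/wo.sum()] if wo.sum()>0 else None
    print("mark yz",M[1:].round(4),"rad",np.hypot(M[1],.096-M[2]).round(4),"ang",am.round(4),"pointer ang",round(float(pk),4),"pivot px",pv, dialpts(c,[pv],G,O,x)[0].round(4) if pv else None)
    return am,pk
E
python3 - <<'E'
from m import *
m=measure(4); 
angles(*m[:6],x=.006);angles(*m[:6],x=.010)
for x in (.006,.010): 
    P=dialpts(m[3][-1],[[190.4,152.9],[194.2,170.8],[205.3,170.0]],m[1],m[2],x); print(P.round(4).tolist(),[np.arctan2(*(q[1]-P[0][1],P[0][2]-q[2])).round(3) for q in P[1:]])
E
```

```text
dial n 811 x0,yaw slope,pitch slope [0.005  0.0026 0.005 ]
mark yz [0.029  0.0379] rad 0.0649 ang 0.4633 pointer ang -0.0957 pivot px [np.float64(190.46027397260275), np.float64(152.19302615193027)] [ 0.006  -0.0024  0.0918]
mark yz [0.0314 0.0422] rad 0.0623 ang 0.5282 pointer ang -0.0439 pivot px [np.float64(190.46027397260275), np.float64(152.19302615193027)] [0.01   0.0002 0.0958]
[[0.006, -0.003, 0.0893], [0.006, -0.0031, 0.0257], [0.006, 0.0309, 0.0373]] [np.float64(-0.002), np.float64(0.578)]
[[0.01, -0.0005, 0.0933], [0.01, -0.0006, 0.03], [0.01, 0.0332, 0.0417]] [np.float64(-0.002), np.float64(0.578)]
```

The in-grip alignment agrees with prediction to about 1 mm. The mark reading depends on how far the mark stands off the dial: 0.46–0.53. At a yaw of about 59° that parallax is radial and drops out, so I'll turn there to measure.

Emit:
drive_tool --plan '[{"rx": 0,"ry": 0,"rz": -0.02,"x": 0,"y": 0,"z": 0,"fingers": 0},{"rx": 0,"ry": 0,"rz": -0.047,"x": 0,"y": 0,"z": 0,"fingers": 0},{"rx": 0,"ry": 0,"rz": -0.075,"x": 0,"y": 0,"z": 0,"fingers": 0},{"rx": 0,"ry": 0,"rz": -0.103,"x": 0,"y": 0,"z": 0,"fingers": 0},{"rx": 0,"ry": 0,"rz": -0.13,"x": 0,"y": 0,"z": 0,"fingers": 0},{"rx": 0,"ry": 0,"rz": -0.152,"x": 0,"y": 0,"z": 0,"fingers": 0},{"rx": 0,"ry": 0,"rz": -0.164,"x": 0,"y": 0,"z": 0,"fingers": 0},{"rx": 0,"ry": 0,"rz": -0.164,"x": 0,"y": 0,"z": 0,"fingers": 0},{"rx": 0,"ry": 0,"rz": -0.164,"x": 0,"y": 0,"z": 0,"fingers": 0},{"rx": 0,"ry": 0,"rz": -0.164,"x": 0,"y": 0,"z": 0,"fingers": 0}]'

```text
time: 9.45
ee_pos: [0.5644, -0.1869, 0.3127]
eef_rot: [0.267, 0.964, 0.0, -0.0]
ft_force: [-1.1, 0.3, -2.9]
width: 0.0177
```

```bash
python3 - <<'E'
from m import *
m=measure(6); print(m[0]["time"],m[0]["ee_pos"],m[0]["joint_positions"].round(2))
for x in (.006,.008,.010): angles(*m[:6],x=x)
c=m[3][-1]; big=cv2.resize(m[5][130:190,160:240,::-1].astype(np.uint8),None,fx=9,fy=9,interpolation=cv2.INTER_CUBIC); cv2.imwrite("pics/f.png",big)
E
```

```text
dial n 862 x0,yaw slope,pitch slope [ 0.0033  0.0099 -0.0024]
9.45 [ 0.56437424 -0.1868618   0.31269586] [-0.13  0.26  0.46  1.54 -0.12  1.37  1.37]
mark yz [0.0291 0.0403] rad 0.0628 ang 0.481 pointer ang 0.0327 pivot px [np.float64(193.85265049415995), np.float64(151.31536388140162)] [0.006  0.001  0.0935]
mark yz [0.028  0.0424] rad 0.0605 ang 0.4805 pointer ang 0.0095 pivot px [np.float64(193.85265049415995), np.float64(151.31536388140162)] [0.008  0.     0.0954]
mark yz [0.0268 0.0444] rad 0.0581 ang 0.48 pointer ang -0.0187 pivot px [np.float64(193.85265049415995), np.float64(151.31536388140162)] [ 0.01   -0.001   0.0973]
```

View pics/f.png

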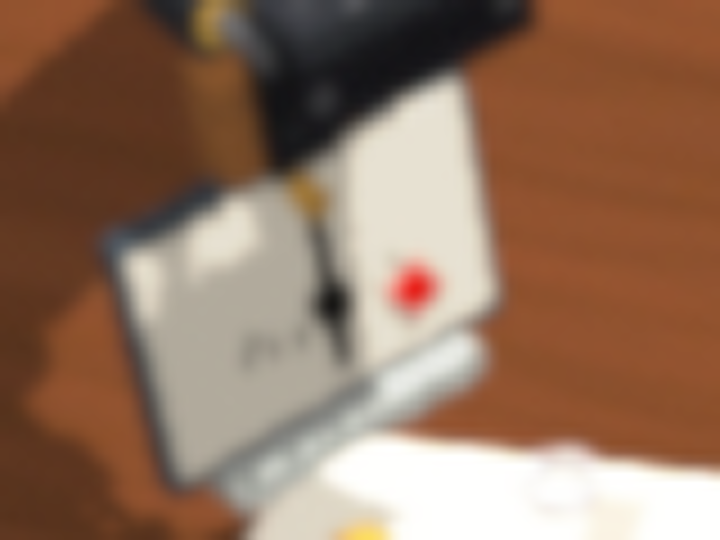

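At this view the mark reads 0.48 whatever the plane, and 0.46–0.47 from the yaw-0 view. So it is about 0.47. I'll turn to yaw 32°, square to the camera in azimuth, and descend.

Emit:
drive_tool --plan '[{"rx": 0,"ry": 0,"rz": 0.015,"x": 0,"y": 0,"z": 0,"fingers": 0},{"rx": 0,"ry": 0,"rz": 0.038,"x": 0,"y": 0,"z": 0.01,"fingers": 0},{"rx": 0,"ry": 0,"rz": 0.06,"x": 0,"y": 0,"z": 0.02,"fingers": 0},{"rx": 0,"ry": 0,"rz": 0.075,"x": 0,"y": 0,"z": 0.03,"fingers": 0},{"rx": 0,"ry": 0,"rz": 0.075,"x": 0,"y": 0,"z": 0.038,"fingers": 0},{"rx": 0,"ry": 0,"rz": 0.075,"x": 0,"y": 0,"z": 0.043,"fingers": 0},{"rx": 0,"ry": 0,"rz": 0.075,"x": 0,"y": 0,"z": 0.045,"fingers": 0},{"rx": 0,"ry": 0,"rz": 0.075,"x": 0,"y": 0,"z": 0.045,"fingers": 0},{"rx": 0,"ry": 0,"rz": 0.075,"x": 0,"y": 0,"z": 0.045,"fingers": 0},{"rx": 0,"ry": 0,"rz": 0.075,"x": 0,"y": 0,"z": 0.045,"fingers": 0}]'

```text
time: 11.0
ee_pos: [0.5644, -0.1869, 0.2679]
eef_rot: [0.484, 0.875, 0.0, 0.0]
ft_force: [0.1, 0.7, -3.4]
width: 0.0175
```

```bash
python3 - <<'E'
from m import *
F=[]
m=measure(6); s=m[0]; print(s["time"],s["ee_pos"],R.from_quat(s["eef_rot"]).as_matrix().round(4).tolist(),s["joint_positions"].round(2),s["ft_force"],s["torque"])
for x in (.006,.010): angles(*m[:6],x=x)
big=cv2.resize(m[5][150:210,160:240,::-1].astype(np.uint8),None,fx=9,fy=9,interpolation=cv2.INTER_CUBIC); cv2.imwrite("pics/i.png",big)
c=viewer.camera("top"); crop(c,340,170,430,250,8,"i_top.png")
for k in range(4):
    viewer.camera("top"); F.append(monitor.read_state()["ft_force"])
print(np.round(F,2).tolist(),np.mean(F,0))
E
```

```text
dial n 920 x0,yaw slope,pitch slope [0.0041 0.009  0.0016]
11.0 [ 0.5644421  -0.18691403  0.26794606] [[-0.5308, 0.8475, 0.0004], [0.8475, 0.5308, 0.0001], [-0.0001, 0.0004, -1.0]] [-0.18  0.3   0.51  1.61 -0.15  1.28  0.92] [ 0.12893291  0.71248493 -3.44293169] [-0.06207281  0.01646693 -0.01314983]
mark yz [0.0293 0.0387] rad 0.0643 ang 0.4723 pointer ang -0.0353 pivot px [np.float64(194.91634900465905), np.float64(165.31279119017367)] [ 0.006  -0.0009  0.0916]
mark yz [0.0291 0.0426] rad 0.0608 ang 0.4991 pointer ang -0.04 pivot px [np.float64(194.91634900465905), np.float64(165.31279119017367)] [ 0.01   -0.0009  0.0952]
[[-0.5, 0.01, -2.89], [0.43, -1.1, -3.42], [-0.12, -0.28, -2.71], [-0.33, 0.17, -3.17]] [-0.12985089 -0.30204106 -3.04779185]
```

View pics/i.png

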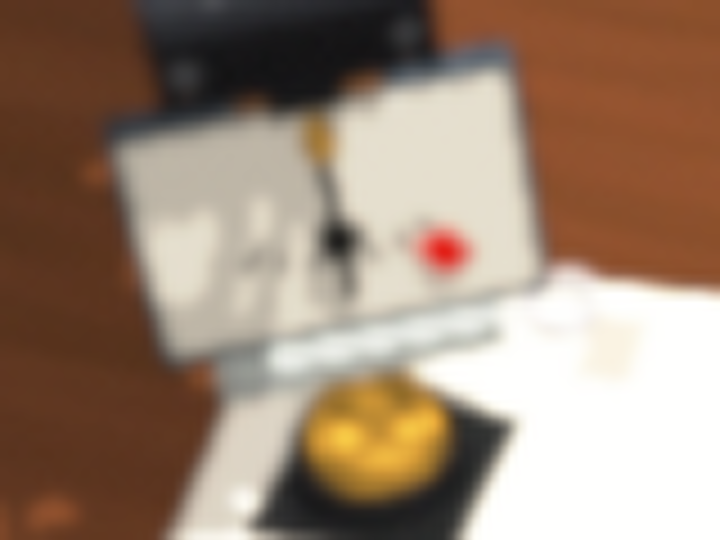

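View pics/i_top.png

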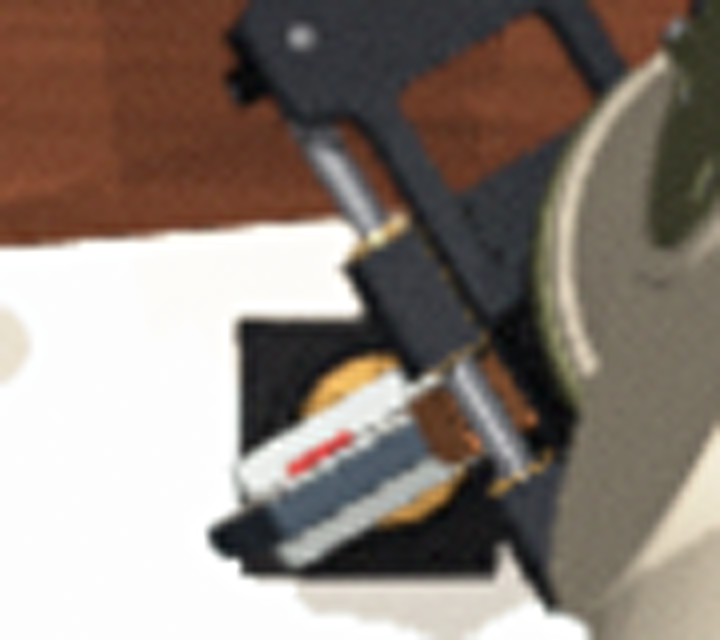

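Aligned: the foot is over the dome with about 6 mm of gap. Lowering slowly onto the stud.

Emit:
drive_tool --plan '[{"rx": 0,"ry": 0,"rz": 0,"x": 0,"y": 0,"z": 0.002,"fingers": 0},{"rx": 0,"ry": 0,"rz": 0,"x": 0,"y": 0,"z": 0.0035,"fingers": 0},{"rx": 0,"ry": 0,"rz": 0,"x": 0,"y": 0,"z": 0.0045,"fingers": 0},{"rx": 0,"ry": 0,"rz": 0,"x": 0,"y": 0,"z": 0.0055,"fingers": 0},{"rx": 0,"ry": 0,"rz": 0,"x": 0,"y": 0,"z": 0.006,"fingers": 0},{"rx": 0,"ry": 0,"rz": 0,"x": 0,"y": 0,"z": 0.0065,"fingers": 0},{"rx": 0,"ry": 0,"rz": 0,"x": 0,"y": 0,"z": 0.007,"fingers": 0},{"rx": 0,"ry": 0,"rz": 0,"x": 0,"y": 0,"z": 0.007,"fingers": 0}]'

```text
time: 12.55
ee_pos: [0.5645, -0.1869, 0.2609]
eef_rot: [0.484, 0.875, 0.0, 0.0]
ft_force: [-0.6, 0.5, 0.8]
width: 0.0176
```

```bash
cat > ff.py <<'E'
from h import *
F=[];P=[];T=[]
for k in range(8):
    viewer.camera("top"); s=monitor.read_state(); F.append(s["ft_force"]);P.append(s["ee_pos"]);T.append(s["torque"])
print(s["time"],"F",np.mean(F,0).round(2),"P",np.mean(P,0).round(4),"T",np.mean(T,0).round(3),"w",s["width"], "J",s["joint_positions"].round(2))
E
python3 ff.py
```

```text
12.95 F [-0.41  0.41  0.87] P [ 0.5644 -0.1869  0.2608] T [-0.05   0.152 -0.017] w 0.01731013578224445 J [-0.18  0.3   0.51  1.61 -0.15  1.27  0.92]
```

Contact force is about 3.5–4 N, with the gauge upright on the dome. Next, a rolling-contact rock path over a 12 mm dome radius.

```bash
python3 - <<'E'
from h import *
a=.012;L=.182+a
y=np.radians(32)
for th in (.03,.07,.11,.15,.19,.22,.24,.28,.32,.36,.40,.43,.45,.465,.472):
    h=L*np.sin(th)-a*th*np.cos(th); v=L*np.cos(th)+a*th*np.sin(th)-L
    t=(Rtool(y).inv()*Rtool(y,th)).as_rotvec()/(2*np.pi)
    print(th,"x",round(h,4),"z",round(-v,4),"r",t.round(5))
E
```

```text
0.03 x 0.0055 z 0.0001 r [ 0.      -0.00477  0.     ]
0.07 x 0.0127 z 0.0004 r [ 0.      -0.01114 -0.     ]
0.11 x 0.02 z 0.001 r [-0.      -0.01751 -0.     ]
0.15 x 0.0272 z 0.0019 r [ 0.      -0.02387 -0.     ]
0.19 x 0.0344 z 0.0031 r [ 0.      -0.03024  0.     ]
0.22 x 0.0398 z 0.0041 r [ 0.      -0.03501  0.     ]
0.24 x 0.0433 z 0.0049 r [-0.     -0.0382  0.    ]
0.28 x 0.0504 z 0.0066 r [ 0.      -0.04456  0.     ]
0.32 x 0.0574 z 0.0086 r [ 0.      -0.05093  0.     ]
0.36 x 0.0643 z 0.0109 r [ 0.     -0.0573  0.    ]
0.4 x 0.0711 z 0.0134 r [-0.      -0.06366  0.     ]
0.43 x 0.0762 z 0.0155 r [-0.      -0.06844  0.     ]
0.45 x 0.0795 z 0.017 r [ 0.      -0.07162 -0.     ]
0.465 x 0.082 z 0.0181 r [-0.      -0.07401  0.     ]
0.472 x 0.0832 z 0.0186 r [ 0.      -0.07512  0.     ]
```

Emit:
drive_tool --plan '[{"rx": 0,"ry": -0.0048,"rz": 0,"x": 0.0055,"y": 0,"z": 0.0001,"fingers": 0},{"rx": 0,"ry": -0.0111,"rz": 0,"x": 0.0127,"y": 0,"z": 0.0004,"fingers": 0},{"rx": 0,"ry": -0.0175,"rz": 0,"x": 0.02,"y": 0,"z": 0.001,"fingers": 0},{"rx": 0,"ry": -0.0239,"rz": 0,"x": 0.0272,"y": 0,"z": 0.0019,"fingers": 0},{"rx": 0,"ry": -0.0302,"rz": 0,"x": 0.0344,"y": 0,"z": 0.0031,"fingers": 0},{"rx": 0,"ry": -0.035,"rz": 0,"x": 0.0398,"y": 0,"z": 0.0041,"fingers": 0},{"rx": 0,"ry": -0.0382,"rz": 0,"x": 0.0433,"y": 0,"z": 0.0049,"fingers": 0},{"rx": 0,"ry": -0.0382,"rz": 0,"x": 0.0433,"y": 0,"z": 0.0049,"fingers": 0},{"rx": 0,"ry": -0.0382,"rz": 0,"x": 0.0433,"y": 0,"z": 0.0049,"fingers": 0}]'

```text
time: 14.08
ee_pos: [0.5415, -0.1501, 0.2559]
eef_rot: [0.481, 0.869, -0.058, 0.105]
ft_force: [-0.1, 0.9, 0.0]
width: 0.0176
```

```bash
python3 ff.py; python3 - <<'E'
from m import *
m=measure(4); s=m[0]; G=m[1]; print(s["time"],"lean",np.arctan2(-s["eef_rot"][0]*0+np.linalg.norm(G[:2,2]),G[2,2]),"gx z",G[2,0],"yaw",np.degrees(np.arctan2(G[1,0],G[0,0])))
for x in (.006,.010): angles(*m[:6],x=x)
big=cv2.resize(m[5][150:210,160:240,::-1].astype(np.uint8),None,fx=9,fy=9,interpolation=cv2.INTER_CUBIC); cv2.imwrite("pics/j.png",big)
E
```

```text
14.475 F [-0.3   1.38  1.1 ] P [ 0.5415 -0.1502  0.2558] T [0.5   0.273 0.026] w 0.017487420486286404 J [-0.36  0.12  0.5   1.83  0.15  1.06  0.62]
dial n 901 x0,yaw slope,pitch slope [0.0042 0.009  0.004 ]
14.475 lean 0.23988625215094334 gx z 0.00015821922887432338 yaw 32.048097349130806
mark yz [0.0293 0.0387] rad 0.0643 ang 0.4728 pointer ang 0.2339 pivot px [np.float64(204.20360308836146), np.float64(166.52130397483558)] [0.006  0.0007 0.0906]
mark yz [0.0282 0.0425] rad 0.0605 ang 0.4849 pointer ang 0.2268 pivot px [np.float64(204.20360308836146), np.float64(166.52130397483558)] [ 0.01   -0.0002  0.0941]
```

View pics/j.png

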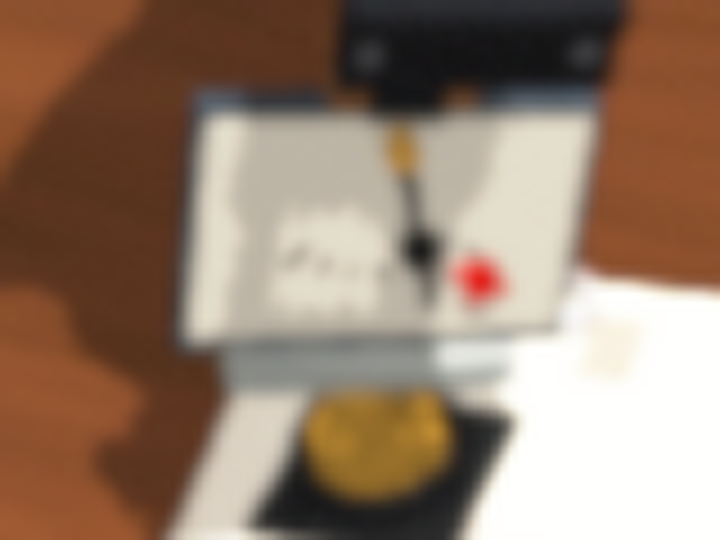

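The rock is tracking: lean 0.240, pointer about 0.23, mark about 0.475, contact about 4 N. Continuing.

```bash
python3 - <<'E'
from h import *
a=.012;L=.182+a; y=np.radians(32)
def pos(th):
    h=L*np.sin(th)-a*th*np.cos(th); v=L*np.cos(th)+a*th*np.sin(th)
    g=np.array([-np.sin(y),np.cos(y),0]); return h*g+[0,0,v]
p0=pos(.2400);R0=Rtool(y,.24)
rows([(pos(t),Rtool(y,t)) for t in (.26,.29,.33,.37,.41,.44,.46,.472)],p0,R0)
E
```

```text
{'x': np.float64(0.0036), 'y': np.float64(0.0), 'z': np.float64(-0.0), 'rx': np.float64(-0.0), 'ry': np.float64(-0.00318), 'rz': np.float64(-0.0)}
{'x': np.float64(0.0091), 'y': np.float64(-0.0), 'z': np.float64(0.0001), 'rx': np.float64(-0.0), 'ry': np.float64(-0.00796), 'rz': np.float64(0.0)}
{'x': np.float64(0.0164), 'y': np.float64(0.0), 'z': np.float64(0.0004), 'rx': np.float64(-0.0), 'ry': np.float64(-0.01432), 'rz': np.float64(-0.0)}
{'x': np.float64(0.0236), 'y': np.float64(0.0), 'z': np.float64(0.0011), 'rx': np.float64(-0.0), 'ry': np.float64(-0.02069), 'rz': np.float64(0.0)}
{'x': np.float64(0.0309), 'y': np.float64(0.0), 'z': np.float64(0.002), 'rx': np.float64(0.0), 'ry': np.float64(-0.02706), 'rz': np.float64(-0.0)}
{'x': np.float64(0.0362), 'y': np.float64(0.0), 'z': np.float64(0.0028), 'rx': np.float64(-0.0), 'ry': np.float64(-0.03183), 'rz': np.float64(0.0)}
{'x': np.float64(0.0398), 'y': np.float64(-0.0), 'z': np.float64(0.0035), 'rx': np.float64(0.0), 'ry': np.float64(-0.03501), 'rz': np.float64(0.0)}
{'x': np.float64(0.042), 'y': np.float64(0.0), 'z': np.float64(0.0039), 'rx': np.float64(0.0), 'ry': np.float64(-0.03692), 'rz': np.float64(-0.0)}
```

Emit:
drive_tool --plan '[{"rx": 0,"ry": -0.0032,"rz": 0,"x": 0.0036,"y": 0,"z": 0,"fingers": 0},{"rx": 0,"ry": -0.008,"rz": 0,"x": 0.0091,"y": 0,"z": 0.0001,"fingers": 0},{"rx": 0,"ry": -0.0143,"rz": 0,"x": 0.0164,"y": 0,"z": 0.0004,"fingers": 0},{"rx": 0,"ry": -0.0207,"rz": 0,"x": 0.0236,"y": 0,"z": 0.0011,"fingers": 0},{"rx": 0,"ry": -0.0271,"rz": 0,"x": 0.0309,"y": 0,"z": 0.002,"fingers": 0},{"rx": 0,"ry": -0.0318,"rz": 0,"x": 0.0362,"y": 0,"z": 0.0028,"fingers": 0},{"rx": 0,"ry": -0.035,"rz": 0,"x": 0.0398,"y": 0,"z": 0.0035,"fingers": 0},{"rx": 0,"ry": -0.0369,"rz": 0,"x": 0.042,"y": 0,"z": 0.0039,"fingers": 0},{"rx": 0,"ry": -0.0369,"rz": 0,"x": 0.042,"y": 0,"z": 0.0039,"fingers": 0},{"rx": 0,"ry": -0.0369,"rz": 0,"x": 0.042,"y": 0,"z": 0.0039,"fingers": 0},{"rx": 0,"ry": -0.0369,"rz": 0,"x": 0.042,"y": 0,"z": 0.0039,"fingers": 0}]'

```text
time: 16.05
ee_pos: [0.5203, -0.1164, 0.2421]
eef_rot: [0.471, 0.851, -0.113, 0.204]
ft_force: [0.3, 1.6, 0.4]
width: 0.018
```

```bash
python3 ff.py; cat > k.py <<'E'
import sys
from m import *
m=measure(8); s=m[0]; G=m[1]; print(s["time"],"lean",np.arctan2(np.linalg.norm(G[:2,2]),G[2,2]),"gx z",G[2,0],"yaw",np.degrees(np.arctan2(G[1,0],G[0,0])), s["joint_positions"].round(2))
for x in (.006,.010): angles(*m[:6],x=x)
big=cv2.resize(m[5][150:210,160:240,::-1].astype(np.uint8),None,fx=9,fy=9,interpolation=cv2.INTER_CUBIC); cv2.imwrite(sys.argv[1],big)
E
python3 k.py pics/k.png
```

```text
16.45 F [-0.42  1.51  0.51] P [ 0.5203 -0.1164  0.2421] T [0.75  0.324 0.073] w 0.01811461821950172 J [-0.49  0.    0.41  2.02  0.52  0.96  0.21]
dial n 891 x0,yaw slope,pitch slope [0.0041 0.0075 0.005 ]
16.45 lean 0.47184179973333373 gx z 0.00018906378232019794 yaw 32.0514444706666 [-0.49  0.    0.41  2.02  0.52  0.96  0.21]
mark yz [0.0307 0.0394] rad 0.0644 ang 0.4969 pointer ang 0.4445 pivot px [np.float64(212.4279201042119), np.float64(166.7251411202779)] [0.006  0.0019 0.0911]
mark yz [0.0287 0.0428] rad 0.0604 ang 0.495 pointer ang 0.4353 pivot px [np.float64(212.4279201042119), np.float64(166.7251411202779)] [0.01   0.0001 0.0943]
```

View pics/k.png

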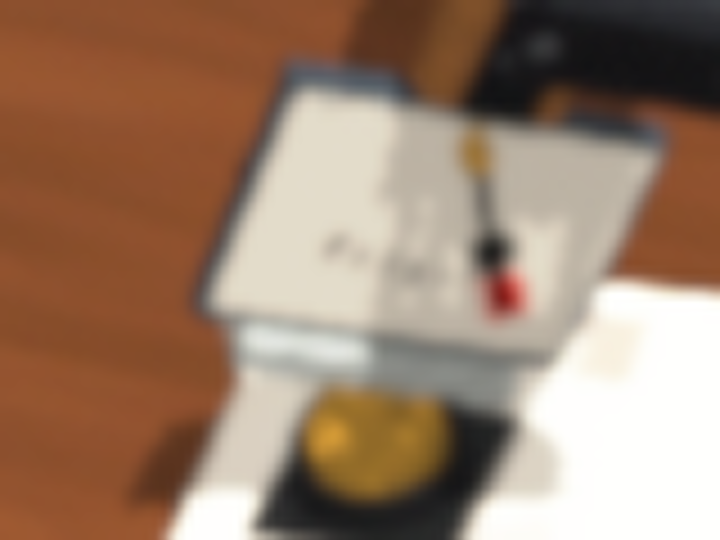

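```bash
cat > ov.py <<'E'
import sys
from m import *
s,G,O,cs,D,col,dial=measure(8)
c=cs[-1]; u0,v0,u1,v1,S=200,155,232,196,16
big=cv2.resize(col[v0:v1,u0:u1,::-1].astype(np.uint8),None,fx=S,fy=S,interpolation=cv2.INTER_CUBIC)
lean=np.arctan2(np.linalg.norm(G[:2,2]),G[2,2])
bb=big.copy()
def pt(y,z,x): return project(c,np.array([[x,y,z]])@G.T+O)[0]
def dr(p,colr): cv2.circle(bb,tuple(int(v) for v in ((p-[u0,v0])*S+S/2)),2,colr,-1)
for rr in np.linspace(0,.064,9): dr(pt(rr*np.sin(lean),.096-rr*np.cos(lean),.010),(255,255,0))
for a in (.42,.47,.52): 
    for x,cl in ((.006,(0,255,0)),(.010,(255,0,255))): dr(pt(.064*np.sin(a),.096-.064*np.cos(a),x),cl)
for y,z in ((-.06,.108),(.06,.108),(.06,.01),(-.06,.01)): dr(pt(y,z,.005),(0,255,255))
cv2.imwrite(sys.argv[1],np.hstack([big,bb])[:600,:800] if 0 else cv2.resize(np.hstack([big,bb]),(800,512)))
for v in range(172,192): print(v,[tuple(int(q) for q in col[v,u]) for u in range(210,220)])
print(pt(0,.096,.01),[pt(.064*np.sin(a),.096-.064*np.cos(a),.01).round(2) for a in (lean,.42,.47,.52)])
E
python3 ov.py pics/l.png
```

```text
dial n 888 x0,yaw slope,pitch slope [0.0041 0.0081 0.0056]
172 [(187, 177, 163), (180, 171, 156), (156, 148, 136), (122, 115, 106), (135, 128, 117), (171, 162, 149), (185, 177, 162), (188, 179, 164), (189, 179, 164), (188, 179, 164)]
173 [(187, 178, 163), (181, 172, 158), (159, 151, 138), (126, 120, 110), (133, 127, 116), (168, 160, 147), (186, 177, 162), (192, 183, 167), (194, 184, 169), (191, 182, 167)]
174 [(187, 178, 163), (182, 173, 159), (164, 156, 143), (133, 127, 116), (130, 124, 114), (161, 154, 141), (187, 178, 163), (201, 192, 175), (207, 196, 180), (202, 191, 175)]
175 [(188, 178, 164), (183, 174, 159), (164, 156, 143), (132, 125, 115), (114, 109, 100), (139, 133, 122), (175, 167, 152), (203, 194, 177), (217, 206, 188), (216, 206, 188)]
176 [(191, 182, 167), (179, 170, 156), (151, 144, 132), (109, 104, 95), (80, 76, 70), (98, 93, 85), (142, 135, 123), (188, 178, 163), (218, 208, 190), (223, 215, 197)]
177 [(200, 190, 174), (179, 170, 156), (134, 127, 117), (80, 76, 69), (45, 43, 40), (62, 59, 54), (115, 110, 100), (175, 166, 152), (216, 205, 188), (225, 218, 200)]
178 [(2
[... 1824 characters left out ...]
, 160, 148), (170, 162, 150), (173, 165, 152)]
189 [(120, 123, 117), (119, 122, 117), (121, 122, 117), (123, 122, 117), (124, 123, 117), (129, 126, 119), (131, 128, 121), (135, 131, 124), (141, 136, 128), (147, 141, 132)]
190 [(130, 133, 128), (128, 130, 126), (125, 128, 123), (123, 125, 120), (122, 123, 119), (122, 124, 119), (127, 127, 122), (138, 136, 129), (148, 144, 136), (154, 149, 140)]
191 [(137, 139, 134), (135, 137, 132), (133, 135, 130), (131, 133, 128), (131, 133, 128), (133, 135, 130), (143, 143, 137), (164, 161, 152), (185, 178, 167), (197, 189, 176)]
[212.62128916 166.26273411] [array([215.53, 183.16]), array([214.34, 183.38]), array([215.49, 183.17]), array([216.62, 182.92])]
```

View pics/l.png

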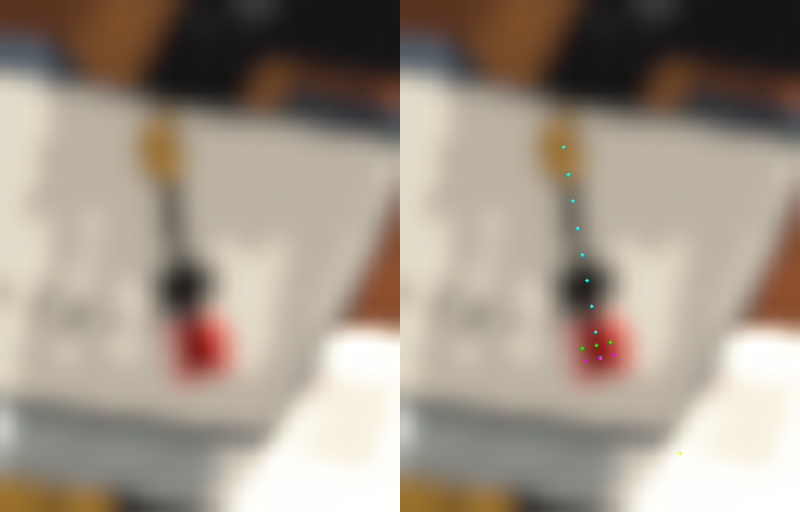

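The pointer tip lies inside the red mark: pointer at about u = 215.1, mark centre about 215.35 in full-frame pixels. That is a gap of roughly 0.01 rad, so the mark is about 0.48. I'll trim the lean by 0.008 and let it settle.

Emit:
drive_tool --plan '[{"rx": 0,"ry": -0.0007,"rz": 0,"x": 0.0008,"y": 0,"z": 0,"fingers": 0},{"rx": 0,"ry": -0.0013,"rz": 0,"x": 0.0015,"y": 0,"z": 0,"fingers": 0},{"rx": 0,"ry": -0.0013,"rz": 0,"x": 0.0015,"y": 0,"z": 0,"fingers": 0},{"rx": 0,"ry": -0.0013,"rz": 0,"x": 0.0015,"y": 0,"z": 0,"fingers": 0},{"rx": 0,"ry": -0.0013,"rz": 0,"x": 0.0015,"y": 0,"z": 0,"fingers": 0},{"rx": 0,"ry": -0.0013,"rz": 0,"x": 0.0015,"y": 0,"z": 0,"fingers": 0},{"rx": 0,"ry": -0.0013,"rz": 0,"x": 0.0015,"y": 0,"z": 0,"fingers": 0},{"rx": 0,"ry": -0.0013,"rz": 0,"x": 0.0015,"y": 0,"z": 0,"fingers": 0},{"rx": 0,"ry": -0.0013,"rz": 0,"x": 0.0015,"y": 0,"z": 0,"fingers": 0}]'

```text
time: 18.38
ee_pos: [0.5195, -0.1152, 0.2414]
eef_rot: [0.471, 0.85, -0.115, 0.208]
ft_force: [-1.0, 1.7, 0.9]
width: 0.0181
```

```bash
python3 ff.py; python3 ov.py pics/n.png | grep -E "^(dial|18[0-4]|\[)"; python3 k.py pics/o.png
```

```text
18.775 F [-0.21  1.45  0.51] P [ 0.5195 -0.1153  0.2414] T [0.776 0.237 0.109] w 0.01790749235918185 J [-0.5  -0.    0.41  2.03  0.53  0.95  0.2 ]
dial n 893 x0,yaw slope,pitch slope [0.0043 0.0098 0.0029]
180 [(197, 187, 172), (189, 179, 164), (164, 153, 141), (140, 125, 115), (116, 93, 85), (112, 73, 66), (164, 110, 100), (214, 162, 148), (226, 199, 182), (227, 217, 198)]
181 [(200, 190, 174), (193, 183, 168), (179, 165, 152), (167, 140, 128), (144, 99, 90), (129, 62, 55), (171, 81, 73), (217, 132, 119), (227, 180, 163), (227, 210, 191)]
182 [(204, 194, 177), (196, 185, 169), (186, 170, 156), (177, 143, 131), (153, 93, 85), (130, 45, 41), (158, 52, 46), (204, 106, 95), (223, 165, 150), (226, 205, 187)]
183 [(202, 191, 175), (195, 184, 169), (188, 172, 157), (180, 145, 132), (160, 96, 87), (137, 49, 44), (151, 50, 44), (191, 99, 89), (218, 159, 144), (224, 202, 184)]
184 [(194, 184, 169), (191, 181, 166), (188, 173, 159), (184, 154, 141), (174, 118, 108), (161, 88, 80), (163, 91, 82), (187, 120, 109), (208, 163, 149), (219, 197, 180)]
[212.89457446 166.30106767] [array([215.79, 183.2 ]), array([214.42, 183.45]), array([215.56, 183.24]), array([216.7, 183. ])]
dial n 893 x0,yaw slope,pitch slope [0.0044 0.0093 0.0018]
19.175 lean 0.4799729580160736 gx z 6.854503082232011e-05 yaw 32.04971016362523 [-0.5  -0.    0.41  2.03  0.53  0.95  0.2 ]
mark yz [0.0309 0.039 ] rad 0.0649 ang 0.4971 pointer ang 0.4575 pivot px [np.float64(212.50825501651002), np.float64(166.51511303022605)] [0.006  0.0011 0.0919]
mark yz [0.0289 0.0424] rad 0.0609 ang 0.4947 pointer ang 0.4472 pivot px [np.float64(212.50825501651002), np.float64(166.51511303022605)] [ 0.01   -0.0007  0.0951]
```

View pics/o.png

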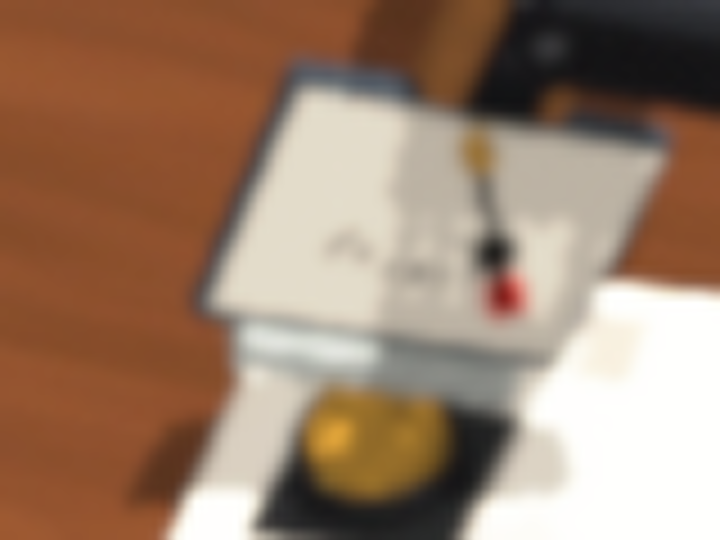

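The pixel gap is still slightly positive, at 0.2–0.5 px. Re-referencing the earlier mark readings to the seen pivot and pointer gives 0.473, 0.486, 0.490 and 0.488. One more trim of 0.007.

Emit:
drive_tool --plan '[{"rx": 0,"ry": -0.0006,"rz": 0,"x": 0.0007,"y": 0,"z": 0,"fingers": 0},{"rx": 0,"ry": -0.0011,"rz": 0,"x": 0.0013,"y": 0,"z": 0,"fingers": 0},{"rx": 0,"ry": -0.0011,"rz": 0,"x": 0.0013,"y": 0,"z": 0,"fingers": 0},{"rx": 0,"ry": -0.0011,"rz": 0,"x": 0.0013,"y": 0,"z": 0,"fingers": 0},{"rx": 0,"ry": -0.0011,"rz": 0,"x": 0.0013,"y": 0,"z": 0,"fingers": 0},{"rx": 0,"ry": -0.0011,"rz": 0,"x": 0.0013,"y": 0,"z": 0,"fingers": 0},{"rx": 0,"ry": -0.0011,"rz": 0,"x": 0.0013,"y": 0,"z": 0,"fingers": 0},{"rx": 0,"ry": -0.0011,"rz": 0,"x": 0.0013,"y": 0,"z": 0,"fingers": 0},{"rx": 0,"ry": -0.0011,"rz": 0,"x": 0.0013,"y": 0,"z": 0,"fingers": 0},{"rx": 0,"ry": -0.0011,"rz": 0,"x": 0.0013,"y": 0,"z": 0,"fingers": 0}]'

```text
time: 20.82
ee_pos: [0.5189, -0.1143, 0.2408]
eef_rot: [0.47, 0.849, -0.117, 0.211]
ft_force: [0.1, 1.8, 1.2]
width: 0.0176
```

```bash
python3 ff.py; python3 k.py pics/q.png; python3 - <<'E'
from h import *
c=viewer.camera("scene"); cv2.imwrite("pics/full.png",c["color"][:,:,::-1])
E
python3 ov.py pics/p.png | grep -E "^(18[0-4]|\[)"
```

```text
21.225 F [-0.23  1.84  0.99] P [ 0.5189 -0.1143  0.2408] T [0.717 0.245 0.129] w 0.017825755875098378 J [-0.5  -0.    0.41  2.03  0.54  0.95  0.18]
dial n 887 x0,yaw slope,pitch slope [0.0042 0.0096 0.0039]
21.225 lean 0.4868988575370476 gx z 8.305754999674009e-05 yaw 32.056112023384856 [-0.5  -0.    0.41  2.03  0.54  0.95  0.18]
mark yz [0.0306 0.0388] rad 0.0649 ang 0.4903 pointer ang 0.4538 pivot px [np.float64(212.8460844053261), np.float64(166.57413676371021)] [0.006  0.0014 0.0919]
mark yz [0.0285 0.0422] rad 0.0609 ang 0.4871 pointer ang 0.4433 pivot px [np.float64(212.8460844053261), np.float64(166.57413676371021)] [ 0.01   -0.0005  0.095 ]
180 [(188, 179, 164), (194, 184, 169), (175, 164, 151), (143, 127, 116), (117, 92, 84), (113, 73, 67), (160, 104, 95), (210, 158, 144), (225, 198, 180), (227, 216, 197)]
181 [(185, 176, 161), (190, 180, 165), (183, 169, 155), (169, 141, 129), (147, 100, 91), (133, 63, 57), (171, 81, 72), (217, 131, 119), (227, 179, 164), (227, 210, 192)]
182 [(186, 177, 162), (188, 178, 163), (187, 171, 156), (180, 146, 133), (159, 98, 90), (135, 51, 45), (156, 53, 47), (200, 106, 95), (222, 165, 150), (227, 206, 188)]
183 [(188, 179, 164), (188, 178, 163), (188, 171, 157), (183, 148, 136), (167, 102, 93), (143, 55, 49), (147, 49, 44), (185, 97, 88), (216, 159, 144), (224, 203, 185)]
184 [(188, 179, 164), (188, 178, 164), (188, 173, 158), (186, 153, 139), (177, 114, 105), (163, 82, 74), (161, 84, 76), (182, 117, 106), (206, 162, 148), (220, 200, 182)]
[213.14898215 166.34515428] [array([216.03, 183.23]), array([214.5 , 183.51]), array([215.65, 183.31]), array([216.79, 183.07])]
```

View pics/p.png

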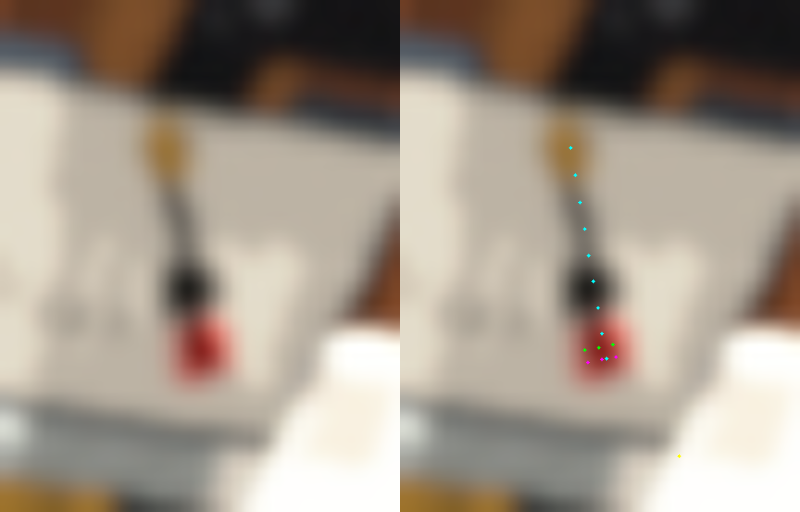

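View pics/full.png

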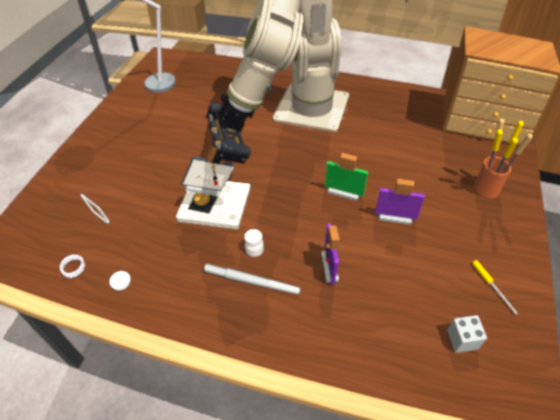

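The pointer tip now sits on the middle of the mark: pointer at u = 215.35, mark at 215.5. Contact is about 4 N, lean 0.487, forward/back tip about 0. Bystanders look untouched. Handing in.

```bash
python3 -c "
from bench import workorder; print(workorder.close_job())"
```

```text
the job is handed in; nothing more can be done
None
```

I picked up the gauge, lifted it clear and set its foot upright on the brass stud at about 4 N. I then rocked it in the dial plane to 0.487 rad and handed the job in at about 21 s, holding it there lightly pressed. No verdict was reported.

**Final checks**
- **Pointer on the mark:** in the last pictures the tip was within about 0.15 px of the mark centre, or about 0.01 rad. The arm had been still for over a second.
- **Forward or backward tip:** about 0 (1e-4 rad) from the tool pose.
- **Pressure on the stud:** about 4 N. It stayed near 3.5–4 N at each check during the rock.
- **Bystanders:** in the last full picture the jar, the mandrel and the look-alikes looked untouched. I did not measure the silver ring, but nothing came near it.

**Checks that disagreed**
- **Mark angle:** readings from different views ranged from 0.46 to 0.53 rad, because it was unclear how far the mark stands off the dial. Corrected for that, they came to 0.473–0.490, so the setting is uncertain by roughly 0.01–0.015 rad.
- **Pointer detector:** my automatic pointer reading came out about 0.03–0.04 rad below the tool lean in the final pose. I relied on the direct pointer-to-mark comparison and the tool lean instead.
- **Foot position:** by the rolling geometry the contact point has moved about 6 mm from the middle of the foot. That is a calculation, not a measurement.

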